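# Weigh the balm jar on the spring scale

## Robot

A 7-joint arm with a two-finger parallel gripper is mounted at the origin on the work surface. World frame = base frame: x ahead of the robot, y to its left, z up, the work surface at z = 0. Lengths are in m, angles in rad, forces in N, time in s.
With the tool pointing down it reaches from about 0.4 to 0.875 m from the base axis. Payload 19.3 kg.
Tool frame: the origin (TCP) lies midway between the tips of the shut fingers; the grasp point (between the pads) lies 19 mm behind it; x points along the fingers, y is the direction in which the jaws open and shut, and the axes are right-handed (so a half turn about x gives the same grasp; the last joint's range is limited). The gripper opens to 85 mm and grips with 20 to 120 N. Pads are 22 mm wide; open, the fingers measure 114 mm over their backs; the gripper's body (76 mm by 85 mm) begins 54 mm behind the grasp point. The pads swing forward as they close: fully open they stand 13 mm farther back than shut.
Start: joints at [-0.07, 0.521, -0.036, 1.599, 0.021, 1.021, -0.113], TCP at [0.625, -0, 0.231] pointing down, gripper open.
Joint ranges: [-2.91, 2.91], [-0.3, 2.13], [-1.5, 1.42], [0.17, 2.43], [-1.26, 4.41], [0.16, 1.93], [-2.52, 2.52]. Speed limits (rad/s): [1.89, 1.89, 2.39, 2.39, 3.01, 3.01, 3.01].

## Interface

Orientations are given as a rotation vector (axis times angle).
In Python, from workcell import r, imaging, finder gives the robot as it stands.
- The arm moves only by the shell command python3 -m crank 'ROWS' [FORCE]. ROWS is a JSON object of lists of equal length, an entry for each row: "rot": the turn, a rotation vector about the tool's x, y, z in degrees, a list of three; "delta_pos": the shift along the tool's x, y, z in cm, a list of three; "gripper": the closure, from -1 (fully open) to 1 (shut). In form: {"rot": [[wx, wy, wz], ...], "delta_pos": [[dx, dy, dz], ...], "gripper": [gripper, ...]}. A call has 1 to 12 rows; each row is the pose to reach, as a shift and turn from the pose commanded when the call began, along the tool's axes at that moment; what a row does not reach only later rows make up. A row lasts 1/8 s, in which the tool goes at most 62.5 mm and 10.7 degrees, less where a joint would pass 70% of its speed; a pose out of reach is approached as far as the arm can. A call with a gripper value outside its range is refused whole. The fingers move at their own pace and stop on an object; FORCE is the grip in N (left out, the last holds). Time passes only in rows, so rows that repeat a pose let the fingers close. It gives the time, the measured TCP pose, the force and the opening at its end, in the units of the state.
- r.sense(): the state, without advancing time (a new reading comes with each control period).
- imaging.get_image(name): name is "scene" or "side" or "wrist"; returns (picture, depth): 400x640x3 uint8, blue, green, red; 400x640 float32, m along the optical axis (not along the pixel's ray), 0 where there is no reading.
- imaging.camera_info(name): a dict with "fx", "fy", "cx", "cy" (pixels), "eye" and "rotation" of the camera in the world. Camera axes: x right, y down, z forward; pixel columns grow to the right and rows downward; lengths in m; the calibration is good to about 2 mm. The wrist camera is an equidistant fisheye: a pixel r from the principal point sees the ray r / f radians off the axis. A picture is of the moment at which its call begins: read the wrist's pose just before it. camera_info takes no time and is no camera call; for the wrist camera it gives the pose at the moment of the call.
- r.finish_job(): hands the job in, once; it reports no verdict.
Trained networks look in the newest picture that a camera, given by its name, has taken for a name from the list of things; names that differ only in an ending like _2 or _b are one class to them, and where a whole thing is asked for, a point or a joint stands for the part that bears it (a point fixed in the world has none). Each returns a list of dicts, best first, with "p" (0 to 1); they miss things now and then, are a little off and sometimes report something else, mostly with a low value. They report only what shows in the picture. A call takes as long as a camera call. They do not tell look-alikes from the thing itself.
- finder.boxes_of(camera, thing): "position" ([column, row] in pixels, amid what is visible of it).
- finder.regions_of(camera, thing): "region" (400x640 bool, what is visible of it) and "position" ([column, row] in pixels, amid what is visible of it).
- finder.mark_of(camera, thing): "position" ([column, row] in pixels: a listed point, or the origin of a listed thing).
The state is a dict: "time": time; "joints": joint angles; "joint_vel": joint speeds; "joint_torque": joint torques, N m; "tool_pos": TCP position; "eef_rot": TCP orientation; "wrist_force": force on the tool from outside, world axes, zero at the start; "wrist_torque": the same for the moment, N m; "finger_gap": finger opening in m.
Only numpy, scipy, OpenCV 4.12 (cv2) and the standard library are available. Lean on these libraries where they do the work, as an engineer would, in place of code of your own. Each camera call takes 0.05 s, during which the arm holds its last target. There are 200 camera calls.

## Task

Weigh the balm jar that has a carrying loop on its cap: screw its loose cap fully tight while it sits in the organiser, lift it out by the loop and stand it upright on the bare sill, then take it again by its glass body and hang it by the loop on the hook of the spring scale. Lower it gently until the scale bears it, never dropping it on the hook or dragging the pointer to the end of the scale, and leave it hanging freely and quite still so that the weight can be read. Keep the jar upright throughout and leave the other things where they are.

Things in the scene. Friction and masses are not known exactly. Their poses are not given: they have to be found in the camera images.
- organiser: Fixed clear tray 240 x 280 mm, lip 15 mm, with stacked white organiser tiers. Origin: tray centre on the sill; x away from robot at yaw 0, z up. File, pusher and buffer lie in the tray's front. The sill between tray and scale stand is bare for at least 120 mm in y about world x 0.48, y 0.
- front_row (a point): Middle of the lower tier's front row, on its floor, 6 mm above the sill; axes as the organiser. Compartments 54 x 54 mm inside, centres at y = -57, 0, +57 mm, walls 3 mm, rims 55 mm above the sill. Each holds one jar, which is which varies. The upper tier stands on the rear row: front face at x = +27 mm, rim 87 mm above the sill.
- jar: Jar to weigh: square clear glass, pink balm inside, 50 x 50 mm, flat sides up to 60 mm, shoulder to 66 mm, round rose twist cap with a loop. Loose, in one front compartment with 2 mm play (it can turn only about 6 degrees there). Origin: centre of underside, z up. Weighs 190 to 330 g with cap, centre of mass 38 mm up.
- jar_cap (a joint): Turn of the cap on the jar, rad: 0 = fully tight (hard stop); starts loose at 0.4 to 1.0; grows as unscrewed (counter-clockwise from above); friction 0.05 N m; no noticeable rise. Cap 40 mm in diameter, 66 to 80 mm above the jar's underside; it turns with its loop.
- loop_bar (a point): Middle of the top bar of the stiff rose loop on the cap, on the jar's axis 122 mm above its underside. Round rod 8 mm thick; top bar straight for 22 mm along this point's y; legs at y = +-15 mm, cap top 42 mm below this point; opening 22 mm wide, 38 mm high, seen along x. With the cap tight its axes are parallel to the jar's.
- scale_stand: Fixed stand of the spring scale. Origin: on the sill straight under the hook; x points away from the hook's open side, which looks towards the robot and a little to its right. Base plate 12 mm thick, x -20 to +170, y +-80 mm; post 442 mm high at x = +120; arm at 424 mm; clear tube, 29 mm thick, 266 to 400 mm above the sill over the hook. Rings mark 100 g, red disc is the pointer.
- scale_hook (a joint): Travel of hook and pointer, m: 0 unloaded, grows downwards 10 mm per 100 g (spring 98.1 N/m); 500 g = 0.050, hard stop 0.055. Lightly damped: bobs for a second or two.
- hook_seat (a point): Where the loop bar's middle rests in the hook: 206.5 mm above the sill unloaded, moves with the hook; axes as the stand. J-hook of 5 mm round steel in the xz plane, open to -x: underside 9 mm below this point, inner width 15 mm, tip at x = -14 mm with its top 12 mm above; shank at x = +10 mm up to 27 mm above, then back over the tube axis at 41 mm.
- plain_jar_a: Square glass jar 50 x 50 mm, 64 mm high, with flat white cap, no loop; stands in a front compartment. Origin: centre of underside. Not to be disturbed.
- plain_jar_b: The same with a flat steel cap. Not to be disturbed.
- nail_file: Glass nail file 140 x 12 x 4 mm with rose grip end, lying on the tray. Not to be disturbed.
- buffer: Rose-coloured buffer block 28 x 90 x 26 mm on the tray. Not to be disturbed.
- pusher: Steel pusher 145 mm long, 8 mm thick, on the tray. Not to be disturbed.
- polish: Small red nail polish bottle 30 x 30 mm, 72 mm high with black cap, on the sill right of the scale. Not to be disturbed.
- balm_tin: Round tin 66 mm in diameter, 22 mm high with pale green lid, on the sill in front and right of the scale. Not to be disturbed.
Not all that is in view belongs to the job. Leave any orange look-alike of the jar alone.

How it is judged:
By the outcome, as a careful person would: the job done as asked, in the order asked, and still so for the second after the job is handed in, with the robot touching nothing.
It also fails if it takes over 72 s, if anything falls off the work surface, if the arm or the gripper's body presses on something with over 40 N, if the wrist force passes 120 N, or if a joint passes its speed limit or range.

## Working session

There is one attempt and no reset: what is moved stays moved. The work goes in short steps, Python scripts to look and compute and a shell command to move; the robot and the scene stay as the last step left them, time stands still between calls to the robot, and variables do not carry over. Pictures are saved under pics/ and viewed, about 8 in all and at most 12, crops included, and the job is handed in when it is done.

```bash
mkdir -p pics; ls
cat > h.py <<'E'
import numpy as np, cv2
from scipy.spatial.transform import Rotation as R
from workcell import r, imaging, finder
def save(n,img): cv2.imwrite('pics/'+n,img)
def p2w(info,uv,d):
    u,v=uv; c=np.array([(u-info['cx'])/info['fx']*d,(v-info['cy'])/info['fy']*d,d])
    return np.array(info['eye'])+np.array(info['rotation'])@c
def ray(info,uv):
    c=np.array([(uv[0]-info['cx'])/info['fx'],(uv[1]-info['cy'])/info['fy'],1.]); d=np.array(info['rotation'])@c
    return np.array(info['eye']),d/np.linalg.norm(d)
def tri(rs):
    A=np.zeros((3,3));b=np.zeros(3)
    for e,d in rs:
        P=np.eye(3)-np.outer(d,d);A+=P;b+=P@e
    x=np.linalg.solve(A,b); return x,[np.linalg.norm((np.eye(3)-np.outer(d,d))@(x-e))*1000 for e,d in rs]
def w2p(info,X):
    c=np.array(info['rotation']).T@(np.array(X)-info['eye']); return np.array([info['fx']*c[0]/c[2]+info['cx'],info['fy']*c[1]/c[2]+info['cy']])
def st():
    s=r.sense(); return s,np.array(s['tool_pos']),R.from_rotvec(s['eef_rot'])
E
python3 - <<'E'
from h import *
np.set_printoptions(precision=4,suppress=True)
ims={}
for n in ['scene','side']:
    im,d=imaging.get_image(n); ims[n]=im; i=imaging.camera_info(n); print(n,{k:np.round(v,3).tolist() for k,v in i.items()})
    np.save(n+'_d.npy',d); cv2.imwrite(n+'.png',im)
    for t in ['jar','loop_bar','hook_seat','front_row','organiser','scale_stand']:
        for m in finder.mark_of(n,t)[:3]:
            print(n,t,np.round(m['position'],1),round(m['p'],2))
save('a.png',np.vstack([ims['scene'],ims['side']])[:, :])
s,p,q=st(); print(p,q.as_matrix(),s['time'])
E
python3 -c "
import cv2;a=cv2.imread('pics/a.png');cv2.imwrite('pics/a.png',cv2.resize(a,None,fx=.75,fy=.75,interpolation=cv2.INTER_AREA))"
```

```text
pics
scene {'fx': 460.985, 'fy': 460.985, 'cx': 313.72, 'cy': 203.271, 'eye': [1.45, 0.294, 0.937], 'rotation': [-1.423, -2.01, 0.934]}
scene jar [490.5 284. ] 0.92
scene jar [426.4 267.4] 0.73
scene jar [368.9 308. ] 0.6
scene loop_bar [431.5 233.5] 0.7
scene loop_bar [500.9 254.9] 0.7
scene loop_bar [374.2 276.2] 0.6
scene front_row [401.1 256.9] 0.9
scene organiser [405.6 256.7] 0.68
scene organiser [400.  258.3] 0.64
scene scale_stand [239.1 244.1] 0.74
scene scale_stand [424.9 267.9] 0.44
side {'fx': 368.939, 'fy': 368.939, 'cx': 319.748, 'cy': 200.645, 'eye': [0.315, 0.748, 0.763], 'rotation': [-0.354, 2.7, -1.319]}
side jar [229.4 281.7] 0.63
side jar [274.9 329.4] 0.56
side loop_bar [237.7 374.3] 0.76
side loop_bar [276.5 296.1] 0.75
side loop_bar [337.3 323.7] 0.62
side hook_seat [306.7 146.1] 0.57
side front_row [287.  308.2] 0.78
side organiser [293.3 314.1] 0.67
side organiser [288.3 310.9] 0.64
side scale_stand [302.9 196.5] 0.68
[ 0.625  -0.0001  0.2313] [[-0.      1.     -0.0001]
 [ 0.     -0.0001 -1.    ]
 [-1.     -0.     -0.    ]] 0.7
```

View pics/a.png

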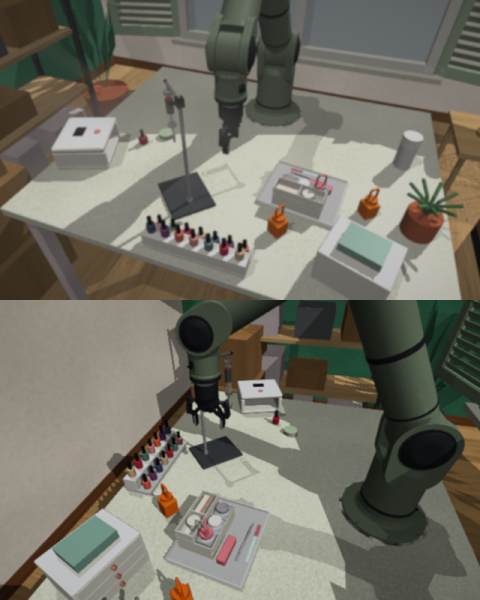

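The picture shows three jars with loops. In the scene view, the orange ones are at about (490,284) and (369,308), standing on the sill. The rose one is in the organiser, with its loop at about (431,234), so it fits the description. I'll confirm that in an enlarged crop.

```bash
python3 - <<'E'
s=open('h.py').read().replace("np.array(info['rotation'])","Rm(info)")
s=s.replace("def save","def Rm(i):\n    a=np.array(i['rotation']); return R.from_rotvec(a).as_matrix() if a.ndim==1 else a\ndef save",1)
open('h.py','w').write(s)
E
python3 - <<'E'
from h import *
np.set_printoptions(precision=4,suppress=True)
S=imaging.camera_info('scene');D=imaging.camera_info('side')
def T(n,a,b): 
    x,e=tri([ray(S,a),ray(D,b)]); print(n,x,np.round(e,1))
T('loop',[431.5,233.5],[276.5,296.1]); T('front',[401.1,256.9],[287,308.2]); T('org',[403,257.5],[291,312.5]);T('stand',[239.1,244.1],[302.9,196.5]);T('jar',[426.4,267.4],[274.9,329.4])
d=np.load('side_d.npy'); print('hook side depth',d[140:155:4,300:314:3])
a=cv2.imread('scene.png')[200:300,340:480];b=cv2.imread('side.png')[255:385,210:360]
c=cv2.imread('side.png')[60:200,270:350]; e=cv2.imread('scene.png')[95:270,190:290]
f=lambda x:cv2.resize(x,(400,300),interpolation=cv2.INTER_CUBIC)
g=lambda x:cv2.resize(x,(int(x.shape[1]*300/x.shape[0]),300),interpolation=cv2.INTER_CUBIC)
top=np.hstack([g(a),g(b)]);bot=np.hstack([g(c),g(e)])
w=max(top.shape[1],bot.shape[1]);P=lambda x:cv2.copyMakeBorder(x,0,0,0,w-x.shape[1],0)
save('b.png',np.vstack([P(top),P(bot)])); print(w)
E
```

```text
loop [0.5316 0.3037 0.1272] [4. 4.]
front [0.5319 0.2441 0.0136] [1.8 1.8]
org [0.5217 0.248  0.0038] [0.6 0.6]
stand [ 0.6294 -0.203   0.0038] [1.8 1.8]
jar [0.5418 0.3111 0.0125] [4.1 4.1]
hook side depth [[0.8738 0.8776 1.5704 1.5719 1.5636]
 [0.8774 0.8823 1.1366 1.5462 1.5453]
 [0.8852 0.8838 0.9014 1.5186 1.5146]
 [0.8902 0.8914 0.9074 1.4913 1.4927]]
766
```

View pics/b.png

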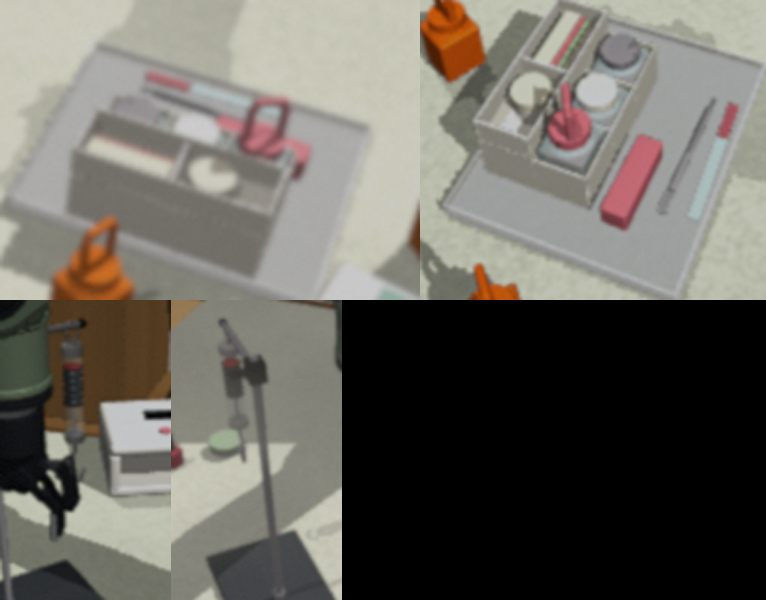

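The rose loop jar is in the left (+y) front compartment, with its loop at scene (431,233) and side (276,296). The orange ones are decoys on the sill. Next I'll look with the wrist camera from above.

```bash
cat >> h.py <<'E'
def wray(info,uv):
    dx=uv[0]-info['cx'];dy=uv[1]-info['cy'];rr=np.hypot(dx,dy)
    th=rr/info['fx']; s=np.sin(th)/max(rr,1e-9)
    return np.array(info['eye']),Rm(info)@np.array([dx*s,dy*s,np.cos(th)])
def ww2p(info,X):
    c=Rm(info).T@(np.array(X)-info['eye']); th=np.arctan2(np.hypot(c[0],c[1]),c[2]); k=info['fx']*th/np.hypot(c[0],c[1])
    return np.array([info['cx']+k*c[0],info['cy']+k*c[1]])
E
python3 -m crank '{"rot":[[0,0,0],[0,0,0],[0,0,0],[0,0,0],[0,0,0],[0,0,0]],"delta_pos":[[-3,-2,-5],[-5,-4,-10],[-6,-7,-15],[-7,-10,-20],[-7,-11,-24],[-7,-11,-24]],"gripper":[-1,-1,-1,-1,-1,-1]}'
python3 - <<'E'
from h import *
np.set_printoptions(precision=4,suppress=True)
i=imaging.camera_info('wrist'); im,d=imaging.get_image('wrist'); cv2.imwrite('w1.png',im); np.save('w1_d.npy',d); print({k:np.round(v,4).tolist() for k,v in i.items()})
import pickle; pickle.dump(i,open('w1.pkl','wb'))
for t in ['jar','loop_bar','hook_seat','front_row','organiser','scale_stand','plain_jar_a']:
    for m in finder.mark_of('wrist',t)[:3]: print(t,np.round(m['position'],1),round(m['p'],2))
save('c.png',im); s,p,q=st();print(p,s['time'])
E
```

```text
time: 1.45
tool_pos: [0.5137, 0.2433, 0.3015]
eef_rot: [1.206, 1.213, -1.205]
wrist_force: [0.4, -0.9, -0.4]
finger_gap: 0.0854
{'fx': 309.7069, 'fy': 309.7069, 'cx': 317.5637, 'cy': 202.6153, 'eye': [0.513, 0.3151, 0.4449], 'rotation': [2.8529, 0.0076, 0.0017]}
jar [335.7   5.1] 0.97
jar [451.3 195. ] 0.84
jar [330.4 122. ] 0.82
loop_bar [486.6 220.9] 0.97
loop_bar [339.  124.8] 0.61
front_row [318.8 160.2] 0.39
organiser [318.  159.7] 0.93
scale_stand [244.4 157.8] 0.6
plain_jar_a [323.3 199.5] 0.65
[0.5153 0.2392 0.3012] 1.85
```

View pics/c.png

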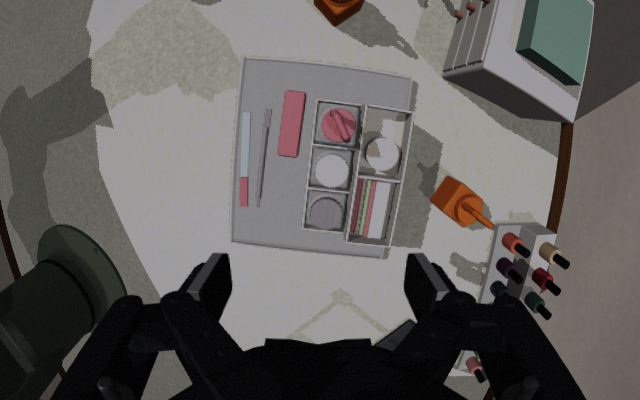

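The organiser is sharp here. The jar is at about (339,125), with its loop running diagonally, and the white and steel plain jars are below it. I'll enlarge this to get exact pixels.

Run:
```python
from h import *
im=cv2.imread('w1.png'); c=im[90:240,290:420]; c=cv2.resize(c,None,fx=4,fy=4,interpolation=cv2.INTER_CUBIC)
for k in range(0,520,40): cv2.putText(c,str(290+k//4),(k,8),0,.3,(0,255,255)); cv2.line(c,(k,10),(k,14),(0,255,255))
for k in range(0,600,40): cv2.putText(c,str(90+k//4),(0,k+4),0,.3,(0,255,255))
save('d.png',c)
```

```text
(no output)
```

View pics/d.png

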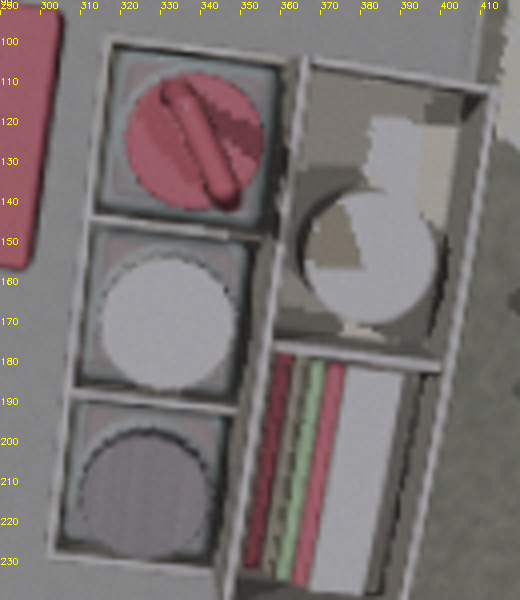

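```bash
cat >> h.py <<'E'
def wz(info,uv,z):
    e,d=wray(info,uv); return e+d*(z-e[2])/d[2]
E
python3 - <<'E'
from h import *; import pickle
np.set_printoptions(precision=4,suppress=True)
i=pickle.load(open('w1.pkl','rb'))
P=lambda u,v,z: wz(i,[290+u/4,90+v/4],z)
a=P(107,38,.055);b=P(50,555,.055);print('front corners',a,b,np.linalg.norm(a-b),'yaw',np.degrees(np.arctan2(-(a-b)[0],(a-b)[1])))
for nm,c1,c2 in [('rear',P(305,57,.087),P(228,600,.087))]: print(nm,c1,c2,'yaw',np.degrees(np.arctan2(-(c1-c2)[0],(c1-c2)[1])))
e1=P(175,92,.131);e2=P(228,198,.131);print('bar',e1,e2,(e1+e2)/2,np.linalg.norm(e1-e2),'yaw',np.degrees(np.arctan2(-(e1-e2)[0],(e1-e2)[1])))
print('cap',P(196,140,.086)); 
print('jar shoulder corners?',P(118,55,.066),P(278,65,.066),P(100,208,.066),P(262,225,.066))
t=[wz(i,p,.015) for p in [(247,57),(411,78),(382,258),(232,241)]];print('tray',np.array(t),np.mean(t,0))
# depth-based
d=np.load('w1_d.npy')
for uv in [(340,126),(330,120),(333,172),(262,150)]:
    e,dd=wray(i,uv); z=d[uv[1],uv[0]]; f=Rm(i)[:,2]; print(uv,e+dd*z/(dd@f))
print(Rm(i))
E
```

```text
front corners [0.512  0.3324 0.055 ] [0.4936 0.1624 0.055 ] 0.17098585427563703 yaw -6.187576627717149
rear [0.5688 0.3267 0.087 ] [0.5511 0.1599 0.087 ] yaw -6.081833894042388
bar [0.5293 0.3155 0.131 ] [0.5431 0.2888 0.131 ] [0.5362 0.3022 0.131 ] 0.03007550743727377 yaw 27.25870815648537
cap [0.5378 0.3018 0.086 ]
jar shoulder corners? [0.5154 0.3267 0.066 ] [0.5639 0.3247 0.066 ] [0.5102 0.2798 0.066 ] [0.56   0.2752 0.066 ]
tray [[0.4151 0.397  0.015 ]
 [0.6437 0.3703 0.015 ]
 [0.6156 0.0973 0.015 ]
 [0.3813 0.1246 0.015 ]] [0.5139 0.2473 0.015 ]
(340, 126) [0.5356 0.3025 0.1324]
(330, 120) [0.5274 0.3074 0.086 ]
(333, 172) [0.5325 0.2434 0.0707]
(262, 150) [0.4348 0.2639 0.0122]
[[ 1.      0.0051  0.0019]
 [ 0.0054 -0.9586 -0.2847]
 [ 0.0004  0.2847 -0.9586]]
```

The organiser's yaw is about -6.2°. The jar axis is at about (0.537, 0.302), and the bar's yaw of 27° means the cap is about 33° loose. The arm is now clear of the scale, so I'll measure that too.

Run:
```python
from h import *
np.set_printoptions(precision=4,suppress=True)
M={}
for n in ['scene','side']:
    im,d=imaging.get_image(n); cv2.imwrite(n+'2.png',im); np.save(n+'2_d.npy',d)
    for t in ['hook_seat','scale_stand']:
        M[n,t]=[m for m in finder.mark_of(n,t)[:2]]
        print(n,t,[(np.round(m['position'],1),round(m['p'],2)) for m in M[n,t]])
    for m in finder.regions_of(n,'scale_stand')[:1]: np.save(n+'_reg.npy',m['region']); print(m['position'],m['p'],m['region'].sum())
I={n:imaging.camera_info(n) for n in ['scene','side']}
for t in ['hook_seat','scale_stand']:
    for a in M['scene',t]:
        for b in M['side',t]: print(t,tri([ray(I['scene'],a['position']),ray(I['side'],b['position'])]))
# base plate from depth
for n in ['scene','side']:
    d=np.load(n+'2_d.npy'); im=cv2.imread(n+'2.png'); v,u=np.nonzero((d>0)); dd=d[v,u]; i=I[n]
    c=np.stack([(u-i['cx'])/i['fx']*dd,(v-i['cy'])/i['fy']*dd,dd],1); X=c@Rm(i).T+i['eye']
    g=im[v,u].max(1)
    m=(abs(X[:,2]-.012)<.008)&(X[:,0]>.5)&(X[:,0]<1)&(X[:,1]<.05)&(X[:,1]>-.4)&(g<75)
    p=X[m][:,:2].astype(np.float32); print(n,m.sum(),cv2.minAreaRect(p),p.mean(0))
s,p,q=st(); print(np.round(s['joints'],4).tolist(),p,q.as_rotvec())
a=cv2.imread('scene2.png')[95:275,170:310]; b=cv2.imread('side2.png')[60:230,240:350]
g=lambda x:cv2.resize(x,(int(x.shape[1]*500/x.shape[0]),500),interpolation=cv2.INTER_CUBIC)
save('e.png',np.hstack([g(a),g(b)]))
```

```text
scene hook_seat []
scene scale_stand [(array([239.6, 245.1]), 0.65)]
[239.7, 248.0] 0.62 4277
side hook_seat [(array([368. , 164.7]), 0.47)]
side scale_stand [(array([306.2, 196.6]), 0.65)]
[281.8, 206.4] 0.67 1200
scale_stand (array([ 0.6218, -0.2083, -0.0037]), [np.float64(2.574714527194343), np.float64(2.57471452719429)])
scene 2519 ((0.6760017275810242, -0.15687724947929382), (0.19096875190734863, 0.15293827652931213), 44.81149673461914) [ 0.6874 -0.1526]
side 1172 ((0.7405209541320801, -0.1256001889705658), (0.37202024459838867, 0.21439304947853088), 25.936128616333008) [ 0.6732 -0.1288]
[-0.4603, 0.3645, -0.108, 1.6628, 0.0427, 1.1165, -0.58] [0.515  0.24   0.3013] [ 1.2093  1.2092 -1.2093]
```

View pics/e.png

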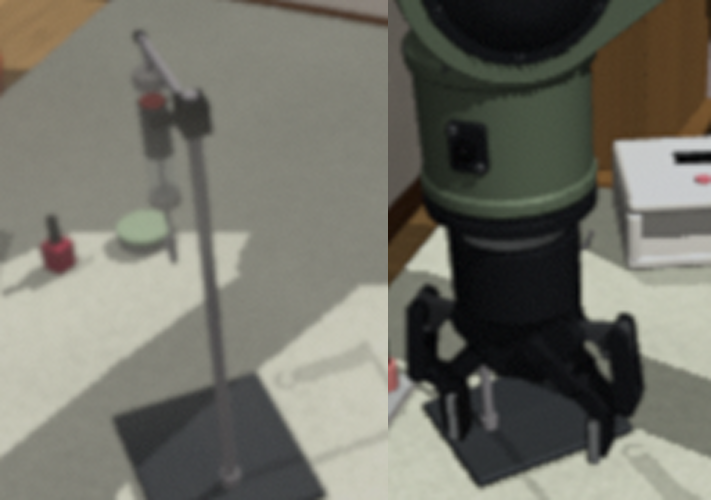

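The base plate rectangle gives the stand's origin as about (0.622, -0.209) with a yaw of about 45°. The hook's dark tip is at scene (204,188). I'll go to the loop now.

```bash
python3 -m crank '{"rot":[[-10,0,0],[-20,0,0],[-27,0,0],[-27,0,0],[-27,0,0],[-27,0,0],[-27,0,0],[-27,0,0],[-27,0,0],[-27,0,0],[-27,0,0]],"delta_pos":[[3,1,-3],[7,2.2,-6.2],[12,2.2,-6.2],[16,2.2,-6.2],[18.5,2.2,-6.2],[19.2,2.2,-6.2],[19.2,2.2,-6.2],[19.2,2.2,-6.2],[19.2,2.2,-6.2],[19.2,2.2,-6.2],[19.2,2.2,-6.2]],"gripper":[-1,-1,-1,-1,-1,-1,-1,1,1,1,1]}' 40
python3 - <<'E'
from h import *
s,p,q=st(); print(np.round(s['joints'],4).tolist(),p,q.as_rotvec(),s['wrist_torque'],s['finger_gap'],s['wrist_force'])
E
```

```text
time: 3.62
tool_pos: [0.5371, 0.302, 0.1095]
eef_rot: [0.856, 1.396, -0.855]
wrist_force: [0.1, 0.2, 0.1]
finger_gap: 0.0122
[-0.4772, 0.6575, -0.1934, 1.716, 0.1672, 0.784, -0.2787] [0.53706896 0.3020033  0.10949118] [ 0.85569069  1.39589344 -0.85530931] [ 0.01044994 -0.02339492 -0.07179205] 0.012208131918472045 [0.09518773 0.24819072 0.06312096]
```

```bash
python3 -m crank '{"rot":[[0,0,0],[0,0,0],[8,0,0],[16,0,0],[24,0,0],[28,0,0],[28,0,0]],"delta_pos":[[0,0,0],[0,0,0],[0,0,0],[0,0,0],[0,0,0],[0,0,0],[0,0,0]],"gripper":[1,1,1,1,1,1,1]}' 60
cat > s.py <<'E'
from h import *
s,p,q=st(); m=q.as_matrix(); print(np.round(s['joints'],4).tolist(),np.round(p,4),'jaw yaw',np.degrees(np.arctan2(m[1,1],m[0,1])).round(2),'T',np.round(s['wrist_torque'],3),s['finger_gap'],'F',np.round(s['wrist_force'],2),s['time'])
print(np.round(m,3).tolist())
E
python3 s.py
python3 -m crank '{"rot":[[3,0,0],[6,0,0],[6,0,0]],"delta_pos":[[0,0,0],[0,0,0],[0,0,0]],"gripper":[1,1,1]}'
python3 s.py
```

```text
time: 4.5
tool_pos: [0.537, 0.302, 0.1094]
eef_rot: [1.222, 1.201, -1.222]
wrist_force: [-0.4, -1.0, 4.9]
finger_gap: 0.006
[-0.565, 0.6531, -0.0642, 1.7211, 0.0565, 0.7692, -0.6736] [0.537  0.302  0.1094] jaw yaw -0.97 T [-0.19   0.121 -0.066] 0.005998671119062026 F [-0.4  -0.95  4.94] 4.5
[[0.0, 1.0, -0.017], [-0.0, -0.017, -1.0], [-1.0, 0.0, 0.0]]
time: 4.88
tool_pos: [0.537, 0.302, 0.1094]
eef_rot: [1.298, 1.15, -1.298]
wrist_force: [-2.0, -0.5, 6.0]
finger_gap: 0.0058
[-0.5834, 0.653, -0.0369, 1.7222, 0.0323, 0.767, -0.7569] [0.537  0.302  0.1094] jaw yaw -6.93 T [-0.188  0.193 -0.049] 0.005782293364333561 F [-1.98 -0.5   5.99] 4.875
[[-0.0, 0.993, -0.121], [0.0, -0.121, -0.993], [-1.0, -0.0, -0.0]]
```

```bash
for k in 1 2 3; do echo; done; python3 -m crank '{"rot":[[3,0,0],[3,0,0]],"delta_pos":[[0,0,0],[0,0,0]],"gripper":[1,1]}' >/dev/null; python3 s.py
python3 -m crank '{"rot":[[3,0,0],[3,0,0]],"delta_pos":[[0,0,0],[0,0,0]],"gripper":[1,1]}'>/dev/null; python3 s.py
```

```text
[-0.5928, 0.6531, -0.023, 1.7227, 0.0201, 0.7659, -0.7989] [0.5371 0.302  0.1094] jaw yaw -9.93 T [-0.061  0.118 -0.028] 0.006108871304637875 F [-0.34  0.2   6.45] 5.125
[[0.0, 0.985, -0.172], [0.0, -0.172, -0.985], [-1.0, 0.0, -0.0]]
[-0.6022, 0.6533, -0.0089, 1.7232, 0.0082, 0.7651, -0.8405] [0.5371 0.3018 0.1094] jaw yaw -12.91 T [-0.325  0.026  0.365] 0.006263819084888496 F [ 0.22 -0.4   5.5 ] 5.375
[[0.0, 0.975, -0.223], [-0.0, -0.223, -0.975], [-1.0, 0.0, 0.0]]
```

```bash
python3 -m crank '{"rot":[[2,0,0],[2,0,0],[2,0,0]],"delta_pos":[[0,0,0],[0,0,0],[0,0,0]],"gripper":[1,1,1]}' >/dev/null; python3 s.py
python3 - <<'E'
from h import *; import pickle
i=imaging.camera_info('wrist'); im,d=imaging.get_image('wrist'); cv2.imwrite('w3.png',im); pickle.dump(i,open('w3.pkl','wb'))
save('f.png',cv2.resize(im[60:380,200:480],None,fx=2,fy=1.8))
E
```

```text
[-0.6084, 0.6534, 0.0001, 1.7236, 0.0004, 0.7645, -0.8675] [0.5372 0.3019 0.1095] jaw yaw -14.83 T [-0.212 -0.04   0.715] 0.0060580644085867635 F [ 1.06 -1.03  5.81] 5.75
[[0.0, 0.967, -0.256], [-0.0, -0.256, -0.967], [-1.0, 0.0, 0.0]]
```

View pics/f.png

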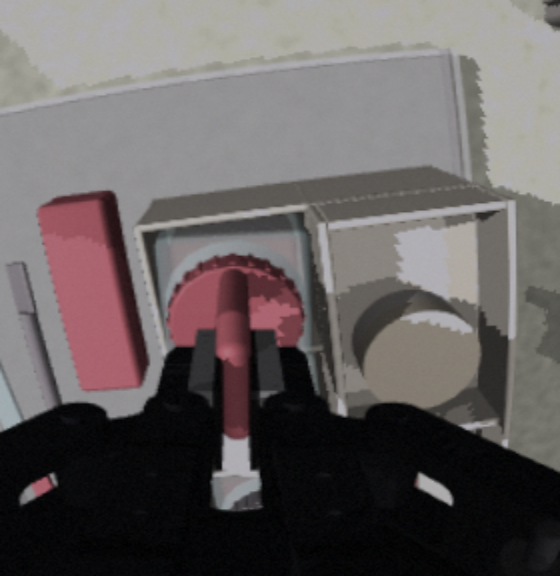

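The cap is tight: torque rose from about 0 to 0.37 and then 0.72 N m as the bar stopped turning. The picture shows the bar between the pads and the jar square in its cell. I'll relax the twist by 4° and lift.

```bash
python3 -m crank '{"rot":[[-2,0,0],[-4,0,0],[-4,0,0],[-4,0,0],[-4,0,0],[-4,0,0],[-4,0,0],[-4,0,0],[-4,0,0],[-4,0,0]],"delta_pos":[[0,0,0],[0,0,0],[-0.3,0,0],[-1,0,0],[-2,0,0],[-3.5,0,0],[-5.5,0,0],[-8,0,0],[-10.5,0,0],[-11,0,0]],"gripper":[1,1,1,1,1,1,1,1,1,1]}' 90; python3 s.py
cat > kin.py <<'E'
from h import *
from scipy.optimize import least_squares
data=[([-0.07,0.521,-0.036,1.599,0.021,1.021,-0.113],[0.625,0,.2313],None),
([-0.4603,0.3645,-0.108,1.6628,0.0427,1.1165,-0.58],[0.515,0.24,0.3013],0),
([-0.4772,0.6575,-0.1934,1.716,0.1672,0.784,-0.2787],[.53707,.3020,.1095],27),
([-0.565,0.6531,-0.0642,1.7211,0.0565,0.7692,-0.6736],[.537,.302,.1094],-.97),
([-0.6084,0.6534,0.0001,1.7236,0.0004,0.7645,-0.8675],[.5372,.3019,.1095],-14.83)]
def Rz(a): return R.from_euler('z',a).as_matrix()
def Ry(a): return R.from_euler('y',a).as_matrix()
# base z up; links along local z; pitch about y; rolls about z with sign sg
def fk(q,P,sg):
    h,L1,L2,L3,a=P; A=Rz(sg[0]*q[0]); p=np.array([0,0,h]); A=A@Ry(q[1]); A=A@Rz(sg[1]*q[2]); p=p+A@[a,0,L1]
    A=A@Ry(q[3]); p=p+A@[-a,0,L2]; A=A@Rz(sg[2]*q[4]); A=A@Ry(q[5]); p=p+A@[0,0,L3]; A=A@Rz(sg[3]*q[6])
    return p,A
SG=(-1,-1,-1,-1); P0=[.33,.46,.46,.26,0]
E
python3 - <<'E'
from kin import *
import itertools
best=[]
for sg in itertools.product([1,-1],repeat=3):
    sg=(-1,)+sg
    f=lambda P:np.concatenate([(fk(q,P,sg)[0]-x)*1000 for q,x,_ in data]+[[ (P[0]-.33)*1,P[4]*10]])
    o=least_squares(f,P0); best.append((o.cost,sg,o.x))
for b in sorted(best,key=lambda b:b[0])[:3]: print(b[0],b[1],np.round(b[2],4))
b=min(best,key=lambda b:b[0])
for q,x,y in data: p,A=fk(q,b[2],b[1]); print(np.round(p-x,4), np.degrees(np.arctan2(A[1],A[0])).round(1),y)
E
```

```text
time: 7.05
tool_pos: [0.5376, 0.3023, 0.2215]
eef_rot: [1.352, 1.112, -1.347]
wrist_force: [0.0, -0.9, -2.3]
finger_gap: 0.0052
[-0.5994, 0.5166, -0.013, 1.6363, 0.0078, 0.9857, -0.8072] [0.5376 0.3023 0.2215] jaw yaw -11.01 T [ 0.004 -0.006 -0.039] 0.005247221128697026 F [ 0.03 -0.88 -2.31] 7.05
[[0.003, 0.982, -0.191], [0.002, -0.191, -0.982], [-1.0, 0.002, -0.002]]
3411.791569652779 (-1, 1, -1, 1) [-0.3669  0.5485  0.4421 -0.3621 -0.0188]
3411.791569652779 (-1, 1, -1, -1) [-0.3669  0.5485  0.4421 -0.3621 -0.0188]
4118.940998769669 (-1, -1, 1, 1) [-0.3759  0.5435  0.4273 -0.3639 -0.0094]
[-0.0026  0.0414  0.0021] [-170.7   99.3  -86.2] None
[ 0.0008 -0.0039  0.0011] [-125.2  145.   -69.3] 0
[ 0.0126 -0.0137 -0.0049] [-139.3  131.9  -71.4] 27
[-0.0205  0.0273  0.001 ] [-109.7  160.5  -60.6] -0.97
[-0.036   0.0474  0.0006] [-95.4 174.6 -31.9] -14.83
```

```bash
cat > kin.py <<'E'
from h import *
from scipy.optimize import least_squares
import itertools, json
Q=lambda y: R.from_euler('z',y,degrees=True).as_matrix()@np.array([[0,1,0],[0,0,-1],[-1,0,0.]])
data=[([-0.07,0.521,-0.036,1.599,0.021,1.021,-0.113],[0.625,0,.2313],Q(0)),
([-0.4603,0.3645,-0.108,1.6628,0.0427,1.1165,-0.58],[0.515,0.24,0.3013],Q(0)),
([-0.4772,0.6575,-0.1934,1.716,0.1672,0.784,-0.2787],[.53707,.3020,.1095],Q(27)),
([-0.565,0.6531,-0.0642,1.7211,0.0565,0.7692,-0.6736],[.537,.302,.1094],Q(-.97)),
([-0.6084,0.6534,0.0001,1.7236,0.0004,0.7645,-0.8675],[.5372,.3019,.1095],Q(-14.83)),
([-0.5994,0.5166,-0.013,1.6363,0.0078,0.9857,-0.8072],[.5376,.3023,.2215],Q(-11.01))]
def load():
    try: return data+[(a,b,np.array(c)) for a,b,c in json.load(open('more.json'))]
    except FileNotFoundError: return data
def log():
    s,p,q=st(); L=[]
    try: L=json.load(open('more.json'))
    except FileNotFoundError: pass
    L.append((list(s['joints']),p.tolist(),q.as_matrix().tolist())); json.dump(L,open('more.json','w'))
def E(ax,a): return R.from_euler(ax,a).as_matrix()
def fk(q,P,sg):
    A=E('z',sg[0]*q[0]); p=A@[0,P[1],P[0]]; A=A@E('y',q[1])@E('z',sg[1]*q[2]); p=p+A@[P[2],P[3],P[4]]
    A=A@E('y',q[3])@E('z',sg[2]*q[4]); p=p+A@[P[5],P[6],P[7]]; A=A@E('y',q[5]); p=p+A@[P[8],P[9],P[10]]; A=A@E('z',sg[3]*q[6]+P[11])
    return p,A[:,[2,0,1]]  # tool x = link z; tool y= link x ; tool z = link y
P0=[.33,0,0,0,.46,0,0,.46,0,0,.26,0]
def fit(verbose=0):
    res=[]
    for sg in itertools.product([1,-1],repeat=3):
        sg=(-1,)+sg
        for r0 in (0,1.57,3.14,-1.57):
            p0=np.array(P0);p0[11]=r0
            def f(P):
                o=[]
                for q,x,M in load():
                    p,A=fk(q,P,sg); o+=list((p-x)*1000)+list((A-M).ravel()*200)
                return np.array(o+list((P-p0)[:11]*1))
            o=least_squares(f,p0); res.append((o.cost,sg,o.x))
    b=min(res,key=lambda t:t[0]); return b
E
python3 - <<'E'
from kin import *
log(); b=fit(); print(b[0],b[1],np.round(b[2],4))
for q,x,M in load(): p,A=fk(q,b[2],b[1]); print(np.round((p-x)*1000,1),np.abs(A-M).max().round(4))
json.dump([b[1],b[2].tolist()],open('kin.json','w'))
E
```

```text
0.5136846511538801 (-1, -1, -1, -1) [ 3.6500e-01 -2.1000e-02  5.5000e-03 -3.8400e-02  5.2900e-01 -3.0000e-04
  2.0000e-04  4.1580e-01  7.0000e-04  2.0000e-04  3.7220e-01  3.1415e+00]
[ 0.1 -0.2  0.1] 0.001
[-0.   0.   0.1] 0.0001
[-0.   0.  -0.1] 0.0002
[0.  0.  0.1] 0.0002
[-0.  0.  0.] 0.0003
[-0.   0.  -0.1] 0.0025
[-0.1  0.  -0.1] 0.0001
```

```bash
cat >> kin.py <<'E'
LO=np.array([-2.91,-.3,-1.5,.17,-1.26,.16,-2.52]);HI=np.array([2.91,2.13,1.42,2.43,4.41,1.93,2.52])
def tool(az,th,fl):  # degrees; tool x pointing az, th below horizontal; fl=+1: tool z upward-ish? -1 camera up
    az,th=np.radians([az,th]); x=np.array([np.cos(az)*np.cos(th),np.sin(az)*np.cos(th),-np.sin(th)])
    y=fl*np.array([-np.sin(az),np.cos(az),0]); return np.stack([x,y,np.cross(x,y)],1)
def ik(tcp,M,q0,K,w=0.02,m=.04):
    sg,P=K
    def f(q):
        p,A=fk(q,P,sg); return np.concatenate([(p-tcp)*100,R.from_matrix(A.T@M).as_rotvec()*20,w*(q-q0)])
    o=least_squares(f,np.clip(q0,LO+m+.01,HI-m-.01),bounds=(LO+m,HI-m)); p,A=fk(o.x,P,sg)
    return o.x,np.linalg.norm(p-tcp)*1000,np.degrees(np.linalg.norm(R.from_matrix(A.T@M).as_rotvec()))
E
python3 - <<'E'
from kin import *
K=json.load(open('kin.json')); qn=np.array([-0.07,0.521,-0.036,1.599,0.021,1.021,-0.113]); rng=np.random.default_rng(0)
def search(gp,az,th,fl):
    M=tool(az,th,fl); tcp=np.array(gp)+.019*M[:,0]; best=None
    for k in range(6):
        q0=qn if k==0 else LO+(HI-LO)*rng.random(7)
        q,e,a=ik(tcp,M,q0,K)
        if e<1 and a<1:
            d=np.abs(q-qn).max()
            if best is None or d<best[0]: best=(d,q)
    return best
for nm,gp,azs in [('hook',[.6225,-.209,.145],[-45,45]),('sill',[.5,0,.037],[-90,-70,-45,-20,0,20,45,70,90])]:
    for az in azs:
        for th in [20,35]:
            for fl in [1,-1]:
                b=search(gp,az,th,fl)
                if b: print(nm,az,th,fl,round(b[0],2),np.round(b[1],2))
S=imaging.camera_info('scene');d=np.load('scene2_d.npy')
for t,uv in [('polish',(187,187)),('tin',(220,177)),('jarO1',(490,284)),('jarO2',(369,308))]: print(t,p2w(S,uv,d[uv[1],uv[0]]))
E
```

```text
hook -45 20 1 2.15 [ 0.02  0.93 -0.3   2.3   2.17  1.46 -1.49]
hook -45 20 -1 3.48 [-1.05  1.92  1.38  2.35  3.5   0.7  -0.68]
hook -45 35 1 2.05 [ 0.38  0.8  -0.66  2.25  2.07  1.23 -1.1 ]
hook -45 35 -1 2.16 [-0.26  0.74  0.17  2.28  2.18  0.79  1.62]
hook 45 20 1 1.96 [ 1.06  1.02 -0.45  1.79 -1.22  0.92 -2.07]
hook 45 20 -1 1.24 [ 1.06  1.02 -0.45  1.79 -1.22  0.92  1.07]
hook 45 35 1 2.11 [ 0.84  0.84 -0.23  1.83 -1.22  0.85 -2.22]
hook 45 35 -1 1.24 [ 0.84  0.84 -0.23  1.83 -1.22  0.85  0.92]
sill -90 20 1 0.99 [-0.98  1.27  0.43  1.72  0.51  1.13 -1.1 ]
sill -90 20 -1 1.65 [-0.24  1.29 -0.66  1.68  1.2   1.89  1.54]
sill -90 35 1 0.9 [-0.92  1.1   0.43  1.84  0.47  0.91 -1.02]
sill -90 35 -1 1.65 [ 0.01  1.27 -0.96  1.79  1.32  1.89  1.53]
sill -70 20 1 1.2 [-1.27  1.36  0.62  1.99  0.59  0.71 -1.13]
sill -70 20 -1 1.72 [-0.84  1.16  0.06  1.97  1.09  1.18  1.61]
sill -70 35 1 1.2 [-1.27  1.26  0.77  2.09  0.29  0.43 -0.73]
sill -70 35 -1 1.68 [ 0.01  1.27 -0.99  2.03  1.53  1.89  1.57]
sill -45 20 1 1.71 [-0.39  1.28 -0.56  2.27  1.71  1.81 -1.82]
sill -45 20 -1 1.58 [-0.89  
[... 380 characters left out ...]
 -0.84  2.34  3.79  0.33  2.48]
sill 70 20 1 1.57 [ 0.74  1.16 -0.23  1.96 -1.22  1.03 -1.68]
sill 70 20 -1 1.33 [ 1.26  1.42 -0.93  1.94 -0.31  0.57  0.68]
sill 70 35 1 2.59 [ 1.41  1.7  -1.45  2.02  1.03  0.79  2.48]
sill 70 35 -1 1.23 [ 1.16  1.22 -0.92  2.03 -0.19  0.4   0.42]
sill 90 20 1 2.37 [ 1.04  1.38 -0.84  1.67 -0.22  0.98 -2.48]
sill 90 20 -1 0.99 [ 0.92  1.29 -0.64  1.68 -0.46  1.03  0.87]
sill 90 35 1 1.68 [ 0.31  1.04  0.16  1.83 -1.09  1.2  -1.79]
sill 90 35 -1 0.94 [ 0.87  1.12 -0.65  1.8  -0.38  0.82  0.74]
polish [ 0.46377314 -0.46985657  0.02129554]
tin [ 0.3812726  -0.39413863  0.02340845]
jarO1 [0.57430908 0.47455312 0.04010078]
jarO2 [0.75322947 0.20361855 0.04371432]
```

The model fits to 0.2 mm. Plan:
- **Standing:** put the jar at (0.48, 0) with its yaw at 80°.
- **Regrasp:** take the body from the right with a near-horizontal tool, azimuth 80°.
- **Hanging:** carry it to the hook with azimuth 45°.

The lifted weight reads about 2.3 N, so the jar is in hand.

```bash
python3 -m crank '{"rot":[[-5,0,0],[-14,0,0],[-23,0,0],[-33,0,0],[-43,0,0],[-53,0,0],[-63,0,0],[-73,0,0],[-82,0,0],[-88,0,0],[-91,0,0],[-91,0,0]],"delta_pos":[[0,0,1],[0,0,3.5],[0,0,7],[0,0,11],[0,0.1,15],[0,0.1,19],[0,0.1,23],[0,0.1,26.5],[0,0.1,29],[0,0.1,30.3],[0,0.1,30.8],[0,0.1,30.8]],"gripper":[1,1,1,1,1,1,1,1,1,1,1,1]}'; python3 s.py
python3 -c "
from kin import *
log()"
```

```text
time: 8.55
tool_pos: [0.4789, -0.001, 0.219]
eef_rot: [0.138, 1.567, -0.138]
wrist_force: [-0.1, -0.4, -3.8]
finger_gap: 0.0054
[0.1382, 0.3205, -0.3214, 1.9743, 0.1308, 0.8669, 1.1422] [ 0.4789 -0.001   0.219 ] jaw yaw 79.93 T [ 0.026 -0.026  0.026] 0.005414644945578657 F [-0.09 -0.35 -3.79] 8.55
[[-0.001, 0.175, 0.985], [-0.0, 0.985, -0.175], [-1.0, -0.0, -0.001]]
```

```bash
python3 -m crank '{"rot":[[0,0,0],[0,0,0],[0,0,0],[0,0,0],[0,0,0],[0,0,0],[0,0,0],[0,0,0],[0,0,0]],"delta_pos":[[1,0,0],[3.5,0,0],[6.5,0,0],[9,0,0],[10.5,0,0],[11,0,0],[11.2,0,0],[11.3,0,0],[11.3,0,0]],"gripper":[1,1,1,1,1,1,1,1,1]}'; python3 s.py
python3 - <<'E'
from h import *
im,d=imaging.get_image('side'); cv2.imwrite('side4.png',im); I=imaging.camera_info('side')
u,v=w2p(I,[.48,0,.06]).astype(int); print(u,v)
a=im[v-70:v+60,u-80:u+80]; im2,d2=imaging.get_image('scene'); J=imaging.camera_info('scene'); x,y=w2p(J,[.48,0,.06]).astype(int); b=im2[y-70:y+60,x-80:x+80]
save('g.png',cv2.resize(np.hstack([a,b]),(800,325),interpolation=cv2.INTER_CUBIC))
E
```

```text
time: 9.68
tool_pos: [0.4795, -0.0006, 0.1067]
eef_rot: [0.137, 1.566, -0.137]
wrist_force: [-0.0, 0.3, -2.4]
finger_gap: 0.0051
[0.0886, 0.4958, -0.2732, 2.0721, 0.2293, 0.6009, 1.053] [ 0.4795 -0.0006  0.1067] jaw yaw 79.99 T [-0.029  0.02   0.   ] 0.005105335573932494 F [-0.01  0.32 -2.36] 9.675
[[0.001, 0.174, 0.985], [-0.0, 0.985, -0.174], [-1.0, 0.0, 0.001]]
332 230
```

View pics/g.png

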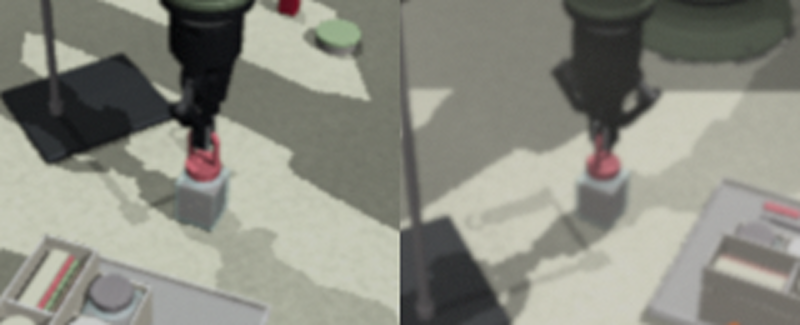

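The jar hangs upright just above the bare sill. I'll set it down in small steps until the force shows contact.

```bash
python3 -m crank '{"rot":[[0,0,0],[0,0,0],[0,0,0],[0,0,0]],"delta_pos":[[0.1,0,0],[0.2,0,0],[0.25,0,0],[0.3,0,0]],"gripper":[1,1,1,1]}'; python3 -m crank '{"rot":[[0,0,0],[0,0,0]],"delta_pos":[[0.08,0,0],[0.08,0,0]],"gripper":[1,1]}'
```

```text
time: 10.28
tool_pos: [0.4794, -0.0007, 0.1035]
eef_rot: [0.137, 1.566, -0.137]
wrist_force: [-0.3, -2.1, 9.3]
finger_gap: 0.0052
time: 10.52
tool_pos: [0.4797, -0.0007, 0.1033]
eef_rot: [0.137, 1.565, -0.137]
wrist_force: [-3.8, -1.9, 17.6]
finger_gap: 0.005
```

```bash
python3 -m crank '{"rot":[[0,0,0],[0,0,0],[0,0,0],[0,0,0],[0,0,0],[0,0,0],[0,0,0],[0,0,0],[0,0,0],[0,0,0]],"delta_pos":[[-0.1,0,0],[-0.1,0,0],[-0.1,0,0],[-0.1,0,0],[-0.1,0,0],[-1,0,0],[-5,0,0],[-10,0,0],[-14,0,0],[-15,0,0]],"gripper":[1,0.2,-1,-1,-1,-1,-1,-1,-1,-1]}'; python3 s.py
python3 - <<'E'
from kin import *
import pickle
log(); i=imaging.camera_info('wrist'); im,d=imaging.get_image('wrist'); cv2.imwrite('w5.png',im); pickle.dump(i,open('w5.pkl','wb'))
print(ww2p(i,[.48,0,.122]),ww2p(i,[.6225,-.209,.2065]),ww2p(i,[.6225,-.209,.012]))
for t in ['jar','loop_bar','hook_seat','scale_stand']: print(t,[(np.round(m['position'],1),round(m['p'],2)) for m in finder.mark_of('wrist',t)[:3]])
save('h.png',im)
E
```

```text
time: 11.78
tool_pos: [0.48, -0.0005, 0.2553]
eef_rot: [0.137, 1.562, -0.137]
wrist_force: [-0.2, -0.0, -0.8]
finger_gap: 0.0856
[0.1533, 0.2746, -0.3356, 1.9314, 0.1109, 0.9492, 1.161] [ 0.48   -0.0005  0.2553] jaw yaw 79.99 T [-0.058 -0.008  0.024] 0.08559683699390716 F [-0.23 -0.04 -0.81] 11.775
[[0.004, 0.174, 0.985], [0.0, 0.985, -0.174], [-1.0, 0.001, 0.004]]
[318.72561718 191.94813756] [146.82889359 376.84047535] [200.51670195 285.29675234]
jar [(array([316.7, 171.1]), 0.93), (array([588.9, 161.2]), 0.92), (array([460.6, 292. ]), 0.88)]
loop_bar [(array([317.1, 187.9]), 0.91)]
hook_seat [(array([145.3, 372.6]), 0.68)]
scale_stand []
```

View pics/h.png

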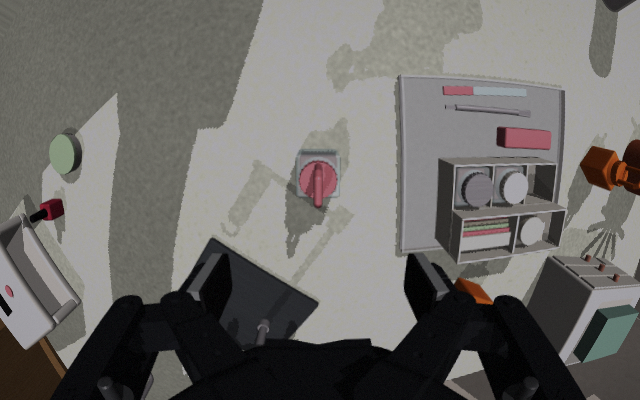

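The jar stands upright with its loop square to the body, so the cap is tight. The hook was found at (145,372), against (147,377) predicted. I'll work out the exact jar pose and plate edge, then plan the regrasp path.

Run:
```python
from kin import *
import pickle
np.set_printoptions(precision=4,suppress=True)
i=pickle.load(open('w5.pkl','rb'))
print('jar',wz(i,[316.7,171.1],0),'bar',wz(i,[318,187.5],.124)); a=wz(i,[213,237],.012);b=wz(i,[318,301],.012);print('plate',a,b,np.linalg.norm(a-b),np.degrees(np.arctan2(b[1]-a[1],b[0]-a[0])))
print('post',wz(i,[263,325],.03),'hook',wz(i,[145.3,372.6],.2065))
c=wz(i,[299,150],.06);d=wz(i,[340,152],.06);print('jar edge',c,d,np.degrees(np.arctan2(d[1]-c[1],d[0]-c[0])))
b=fit(); print(b[0],b[1],np.round(b[2],4)); json.dump([b[1],b[2].tolist()],open('kin.json','w')); K=(b[1],b[2])
q0=np.array(load()[-1][0])
# candidate grasp & path: gp at jar height .037, offset back 5mm
for az,th in [(80,25),(80,30),(80,35)]:
    M=tool(az,th,-1); gp=np.array([.480,0,.037])-np.array([np.cos(np.radians(az)),np.sin(np.radians(az)),0])*.006
    pre=gp-.14*np.array([np.cos(np.radians(az)),np.sin(np.radians(az)),0])*1+[0,0,.02]
    for nm,g in [('pre',pre),('grasp',gp)]:
        q,e,an=ik(g+.019*M[:,0],M,q0,K); print(az,th,nm,np.round(g+.019*M[:,0],4),np.round(q,2),round(e,1),round(an,1))
for az,th in [(45,25),(45,35),(50,30)]:
    M=tool(az,th,-1)
    q1,e,an=ik(np.array([.6225,-.209,.145])-.006*np.array([.7,.7,0])+.019*M[:,0],M,q,K); print('hook',az,th,np.round(q1,2),e,an)
    q1,e,an=ik(np.array([.6225,-.209,.145])-.106*np.array([.7,.7,0])+.019*M[:,0],M,q,K); print('hookpre',az,th,np.round(q1,2),e,an)
```

```text
jar [ 0.4838 -0.0028  0.    ] bar [0.4752 0.0002 0.124 ]
plate [ 0.5471 -0.1626  0.012 ] [ 0.6747 -0.0346  0.012 ] 0.18067852918008334 45.09990497812065
post [ 0.6946 -0.123   0.03  ] hook [ 0.6157 -0.2072  0.2065]
jar edge [ 0.4455 -0.0157  0.06  ] [0.4555 0.0283 0.06  ] 77.22506688333925
0.5713673595348566 (-1, -1, -1, -1) [ 0.3283 -0.0212  0.0005 -0.038   0.5298  0.      0.      0.4196 -0.0004
  0.      0.3364  3.1415]
80 25 pre [ 0.4576 -0.1268  0.049 ] [ 0.94  1.07 -0.33  1.78 -0.71  1.13  1.09] 0.0 0.0
80 25 grasp [0.4819 0.011  0.029 ] [ 0.85  1.11 -0.49  1.94 -0.86  0.84  1.14] 0.0 0.0
80 30 pre [ 0.4575 -0.1276  0.0475] [ 0.92  1.02 -0.32  1.81 -0.71  1.07  1.07] 0.0 0.0
80 30 grasp [0.4818 0.0103 0.0275] [ 0.82  1.06 -0.49  1.97 -0.85  0.77  1.11] 0.0 0.0
80 35 pre [ 0.4574 -0.1285  0.0461] [ 0.89  0.96 -0.31  1.84 -0.7   1.    1.05] 0.0 0.0
80 35 grasp [0.4817 0.0094 0.0261] [ 0.79  1.01 -0.49  2.   -0.84  0.7   1.06] 0.0 0.0
hook 45 25 [ 1.06  0.95 -0.55  1.81 -1.14  0.78  0.93] 1.2751032174654985e-05 1.4646534210115744e-05
hookpre 45 25 [ 1.17  0.94 -0.46  1.79 -1.04  0.93  0.92] 3.8571735903434944e-05 1.9360175646156807e-05
hook 45 35 [ 0.95  0.84 -0.45  1.81 -1.08  0.72  0.78] 3.386498191371855e-05 2.0363671314292544e-05
hookpre 45 35 [ 1.07  0.83 -0.38  1.81 -0.99  0.85  0.81] 4.5829054319788045e-05 2.455981439725356e-05
hook 50 30 [ 0.98  0.91 -0.46  1.75 -1.02  0.83  0.81] 4.4555291793365555e-05 2.614451417745596e-05
hookpre 50 30 [ 1.09  0.9  -0.39  1.73 -0.94  0.97  0.84] 5.8998217847226904e-05 3.42650891944689e-05
```

```bash
cat > plan.py <<'E'
from kin import *
def go(p,q,tp,M,p0=None,M0=None):
    "delta in cm and rotvec deg, from commanded approx = given start"
    A=q.as_matrix() if M0 is None else M0
    return np.round(A.T@(np.array(tp)-p)*100,2), np.round(np.degrees(R.from_matrix(A.T@M).as_rotvec()),1)
E
python3 - <<'E'
from plan import *
s,p,q=st(); M0=Q(80); M=tool(80,30,-1)
for t in [(.452,-.158,.18),(.452,-.158,.09)]: print(go(p,q,t,M,M0=M0))
E
```

```text
(array([  7.15, -15.96,   0.11]), array([80.9, 46.7, 46.7]))
(array([ 16.15, -15.96,   0.11]), array([80.9, 46.7, 46.7]))
```

```bash
python3 -m crank '{"rot":[[4,2.3,2.3],[12,6.9,6.9],[20,11.5,11.5],[28,16.2,16.2],[36,20.8,20.8],[44,25.4,25.4],[52,30,30],[60,34.6,34.6],[68,39.2,39.2],[75,43.3,43.3],[80.9,46.7,46.7],[80.9,46.7,46.7]],"delta_pos":[[0,-2,0],[0,-5,0],[0,-8,0],[0,-11,0],[1,-13,0],[2,-15,0],[3,-16,0],[4,-16,0.1],[5,-16,0.1],[6,-16,0.1],[7.1,-16,0.1],[7.1,-16,0.1]],"gripper":[-1,-1,-1,-1,-1,-1,-1,-1,-1,-1,-1,-1]}'; python3 s.py
python3 - <<'E'
from plan import *
log(); b=fit(); print(b[0],np.round(b[2],4)); json.dump([b[1],b[2].tolist()],open('kin.json','w'))
s,p,q=st(); M=tool(80,30,-1); c,si=np.cos(np.radians(80)),np.sin(np.radians(80))
gp=np.array([.480-.006*c,-.0006-.006*si,.037]); t=gp+.019*M[:,0]
print(p,go(p,q,t-[.14*c,.14*si,-.01],M),go(p,q,t-[.09*c,.09*si,0],M),go(p,q,t,M))
i=imaging.camera_info('wrist'); im,d=imaging.get_image('wrist'); cv2.imwrite('w6.png',im); import pickle; pickle.dump(i,open('w6.pkl','wb'))
print(ww2p(i,[.48,0,0.0]),ww2p(i,[.48,0,.122]),[(np.round(m['position'],1),round(m['p'],2)) for t in ['jar','loop_bar','hook_seat'] for m in finder.mark_of('wrist',t)[:2]])
E
```

```text
time: 13.52
tool_pos: [0.451, -0.1583, 0.1795]
eef_rot: [2.109, 1.77, -0.568]
wrist_force: [0.3, 0.4, 0.8]
finger_gap: 0.0854
[0.8066, 0.7711, -0.1125, 1.8077, -0.796, 1.3444, 1.0379] [ 0.451  -0.1583  0.1795] jaw yaw -10.05 T [-0.892  0.123 -0.028] 0.08542069141192345 F [0.27 0.45 0.79] 13.525
[[0.149, 0.985, -0.091], [0.854, -0.174, -0.491], [-0.499, -0.004, -0.867]]
0.5737109395549459 [ 3.2010e-01 -2.1300e-02  4.0000e-04 -3.7700e-02  5.2970e-01 -1.0000e-04
 -1.0000e-04  4.1970e-01 -4.0000e-04 -1.0000e-04  3.2810e-01  3.1415e+00]
[ 0.45103985 -0.15827119  0.17952204] (array([ 9.75,  0.17, 10.77]), array([-0.2, -0.1,  0.1])) (array([14.58,  0.17,  9.15]), array([-0.2, -0.1,  0.1])) (array([22.38,  0.16,  4.66]), array([-0.2, -0.1,  0.1]))
[319.0271833  230.16792869] [318.99273624 154.88995848] [(array([308.9,  74.6]), 0.87), (array([317. , 232.4]), 0.67), (array([434.5,  72.8]), 0.88), (array([308.7,  29.2]), 0.73), (array([614.3, 243.7]), 0.98)]
```

```bash
python3 -m crank '{"rot":[[0,0,0],[0,0,0],[0,0,0],[0,0,0],[0,0,0],[0,0,0],[0,0,0],[0,0,0]],"delta_pos":[[2.5,0,2.8],[6.5,0.1,7.2],[9.75,0.15,10.8],[13,0.15,9.7],[17,0.15,7.7],[20,0.15,6.0],[22.3,0.15,4.7],[22.3,0.15,4.7]],"gripper":[-1,-1,-1,-1,-1,-1,-1,-1]}'; python3 s.py
python3 - <<'E'
from h import *
i=imaging.camera_info('wrist'); im,d=imaging.get_image('wrist'); cv2.imwrite('w7.png',im)
im2,_=imaging.get_image('scene');J=imaging.camera_info('scene'); x,y=w2p(J,[.48,0,.06]).astype(int); b=im2[y-80:y+80,x-80:x+80]
save('i.png',np.hstack([cv2.resize(im[60:380,160:480],(400,400)),cv2.resize(b,(400,400),interpolation=cv2.INTER_CUBIC)]))
E
```

```text
time: 14.72
tool_pos: [0.4837, 0.0106, 0.0302]
eef_rot: [2.101, 1.771, -0.56]
wrist_force: [-0.8, -0.3, -0.3]
finger_gap: 0.0855
[0.657, 1.003, -0.2896, 1.9817, -1.0433, 0.898, 1.2589] [0.4837 0.0106 0.0302] jaw yaw -9.71 T [-0.922  0.125 -0.043] 0.08552703126769684 F [-0.75 -0.34 -0.3 ] 14.725
[[0.147, 0.986, -0.082], [0.853, -0.169, -0.493], [-0.5, 0.003, -0.866]]
```

View pics/i.png

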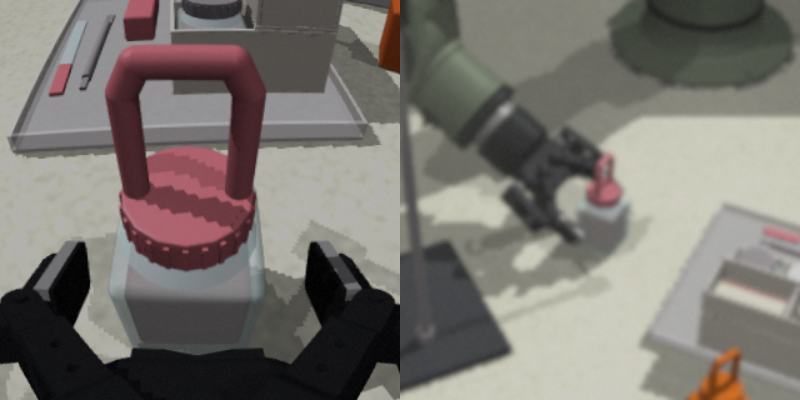

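```bash
python3 -m crank '{"rot":[[0,0,0],[0,0,0],[0,0,0],[0,0,0],[0,0,0],[0,0,0]],"delta_pos":[[0,-0.2,0],[0,-0.2,0],[0,-0.2,0],[0,-0.2,0],[0,-0.2,0],[0,-0.2,0]],"gripper":[-1,-1,1,1,1,1]}' 50; python3 s.py; python3 -m crank '{"rot":[[0,0,0],[0,0,0]],"delta_pos":[[0,-0.2,0],[0,-0.2,0]],"gripper":[1,1]}' 60; python3 s.py
python3 - <<'E'
from plan import *
log(); s,p,q=st(); 
M=tool(80,30,-1)
# hook frame est
H=np.array([.618,-.208]); a=np.radians(45); ex=np.array([np.cos(a),np.sin(a)])
# gp relative to jar axis assume jar at (.480,-.0006); in tool yaw frame
jar=np.array([.480,-.0006]); az=np.radians(80); u=np.array([np.cos(az),np.sin(az)]); off=(p[:2]-jar); f=off@u; l=off@np.array([-u[1],u[0]]); print('tcp rel jar fwd,left',f,l,'z',p[2])
M2=tool(45,30,-1)
for back,zz in [(.09,.2065+.024)]:
    J=H-back*ex; left=np.array([-ex[1],ex[0]]); t=np.r_[J+f*ex+l*left, p[2]+zz-.122]; print(t,go(p,q,t,M2)); 
    K=json.load(open('kin.json')); print(ik(t,M2,np.array(s['joints']),K))
E
```

```text
time: 15.58
tool_pos: [0.4813, 0.0087, 0.0293]
eef_rot: [2.106, 1.768, -0.564]
wrist_force: [-1.5, -3.5, 4.5]
finger_gap: 0.0493
[0.662, 1.0035, -0.288, 1.9863, -1.0445, 0.8965, 1.2623] [0.4813 0.0087 0.0293] jaw yaw -9.98 T [-0.462  0.276  0.247] 0.04931471773467051 F [-1.51 -3.47  4.54] 15.575
[[0.15, 0.985, -0.086], [0.853, -0.173, -0.493], [-0.5, 0.0, -0.866]]
time: 15.82
tool_pos: [0.4795, 0.0091, 0.0293]
eef_rot: [2.106, 1.767, -0.564]
wrist_force: [2.3, -2.6, 3.2]
finger_gap: 0.0492
[0.6639, 1.0031, -0.289, 1.9908, -1.0459, 0.8941, 1.2663] [0.4795 0.0091 0.0293] jaw yaw -9.99 T [-0.521 -0.171 -0.517] 0.049221601699580037 F [ 2.25 -2.58  3.18] 15.825
[[0.15, 0.985, -0.086], [0.853, -0.173, -0.493], [-0.5, 0.001, -0.866]]
tcp rel jar fwd,left 0.009483613937361602 0.002152195386020381 z 0.02931124474157997
[ 0.55954449 -0.26341185  0.13781124] (array([-27.46,  12.61,   3.35]), array([17.5,  0. , 30.3]))
(array([ 0.92968714,  0.83512807, -0.16906606,  1.82824704, -1.2051163 ,
        1.02149004,  0.98753659]), np.float64(4.406620917201471e-05), np.float64(2.3110481980841676e-05))
```

```bash
python3 -m crank '{"rot":[[0,0,0],[0,0,0],[0,0,0],[0,0,0],[0,0,0],[0,0,0]],"delta_pos":[[-0.2,0,-0.4],[-1,0,-1.8],[-2.5,0,-4.3],[-4,0,-6.9],[-5.2,0,-9.0],[-5.5,0,-9.5]],"gripper":[1,1,1,1,1,1]}'; python3 s.py
python3 - <<'E'
from plan import *
s,p,q=st(); M=tool(80,30,-1); M2=tool(45,30,-1)
t=[.558,-.265,.1385]
print(go(p,q,t,M2))
E
```

```text
time: 16.58
tool_pos: [0.4794, 0.009, 0.1406]
eef_rot: [2.104, 1.766, -0.563]
wrist_force: [0.3, 0.2, -4.4]
finger_gap: 0.0494
[0.6537, 0.7739, -0.2808, 2.0312, -1.0137, 1.0122, 1.1021] [0.4794 0.009  0.1406] jaw yaw -9.94 T [-1.48   0.273 -0.003] 0.049401646994322986 F [ 0.34  0.18 -4.4 ] 16.575
[[0.151, 0.985, -0.085], [0.852, -0.173, -0.494], [-0.501, 0.002, -0.865]]
(array([-22.06,  12.47,  13.06]), array([17.7,  0. , 30.3]))
```

```bash
python3 -m crank '{"rot":[[1,0,1.5],[3,0,5],[5,0,9],[8,0,14],[11,0,18.5],[13.5,0,23],[15.5,0,26.5],[17,0,29],[17.7,0,30.3],[17.7,0,30.3]],"delta_pos":[[-0.7,0.4,0.4],[-2.5,1.4,1.5],[-5.5,3.1,3.3],[-9,5.1,5.4],[-12.5,7.1,7.4],[-16,9.1,9.5],[-19,10.7,11.3],[-21,11.9,12.5],[-22,12.5,13],[-22,12.5,13]],"gripper":[1,1,1,1,1,1,1,1,1,1]}'; python3 s.py
python3 - <<'E'
from plan import *
import pickle
log()
C={}
for n in ['scene','side','wrist']:
    i=imaging.camera_info(n); im,d=imaging.get_image(n); cv2.imwrite(n+'8.png',im); np.save(n+'8_d.npy',d); pickle.dump(i,open(n+'8.pkl','wb'))
    for t in ['hook_seat','loop_bar']:
        C[n,t]=[(np.round(m['position'],1),round(m['p'],2)) for m in finder.mark_of(n,t)[:2]]; print(n,t,C[n,t])
    pr=ww2p if n=='wrist' else w2p
    print(n,'pred hook',pr(i,[.618,-.208,.2065]),'pred bar',pr(i,[.5544,-.2717,.2333]))
f=lambda n,x,y:cv2.resize(cv2.imread(n+'8.png')[y-75:y+75,x-50:x+50],(266,400),interpolation=cv2.INTER_CUBIC)
I={n:pickle.load(open(n+'8.pkl','rb')) for n in ['scene','side','wrist']}
L=[f(n,*(( ww2p if n=='wrist' else w2p)(I[n],[.59,-.24,.21]).astype(int))) for n in ['scene','side']]
w=cv2.resize(cv2.imread('wrist8.png')[0:300,190:390],(266,400)); save('j.png',np.hstack(L+[w]))
E
```

```text
time: 17.82
tool_pos: [0.558, -0.2642, 0.1364]
eef_rot: [2.641, 1.093, -0.711]
wrist_force: [0.3, 0.0, -2.6]
finger_gap: 0.0493
[0.9335, 0.8372, -0.1704, 1.8283, -1.202, 1.0207, 0.986] [ 0.558  -0.2642  0.1364] jaw yaw -45.08 T [-1.072  1.072  0.051] 0.049317506626291446 F [ 0.3   0.03 -2.64] 17.825
[[0.612, 0.706, -0.356], [0.612, -0.708, -0.352], [-0.501, -0.003, -0.866]]
scene hook_seat [(array([403.9, 257.6]), 0.62), (array([230.2, 183.1]), 0.52)]
scene loop_bar [(array([369.6, 275.6]), 0.7), (array([222. , 159.5]), 0.68)]
scene pred hook [232.5295509  185.61911149] pred bar [220.96041393 159.28832775]
side hook_seat [(array([304.3, 143.9]), 0.57)]
side loop_bar [(array([235.5, 374.7]), 0.69), (array([330.8, 129.5]), 0.62)]
side pred hook [305.23915431 143.05204735] pred bar [330.43022639 128.30695759]
wrist hook_seat []
wrist loop_bar [(array([317.5, 101. ]), 0.78), (array([199. ,  42.9]), 0.61)]
wrist pred hook [322.25214612  64.43104474] pred bar [326.97958653  90.37650571]
```

View pics/j.png

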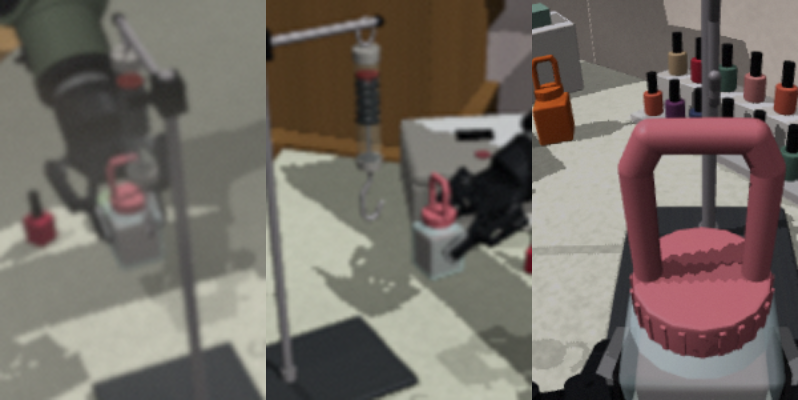

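The jar is held square in front of the hook. In the side panel the J-hook's bottom is at about (372,215) and it opens towards the jar. The wrist panel shows the hook and post line about 9 px right of the loop's middle, so I'll compute the relative offset.

Run:
```python
from plan import *
import pickle
np.set_printoptions(precision=4,suppress=True)
I={n:pickle.load(open(n+'8.pkl','rb')) for n in ['scene','side','wrist']}
h,e=tri([ray(I['scene'],(230.2,183.1)),ray(I['side'],(304.3,143.9))]); print('hook',h,e)
b,e=tri([ray(I['scene'],(222,159.5)),ray(I['side'],(330.8,129.5))]); print('bar',b,e)
b3,e=tri([ray(I['scene'],(222,159.5)),ray(I['side'],(330.8,129.5)),wray(I['wrist'],(316.3,101))]); print('bar3',b3,e)
ex=np.array([.7071,.7071]);ey=np.array([-.7071,.7071]); print('hook-bar fwd,left,up',(h-b)[:2]@ex,(h-b)[:2]@ey,h[2]-b[2])
s,p,q=st(); print('tcp',p,'bar-tcp',(b-p)[:2]@ex,(b-p)[:2]@ey)
# wrist image: lateral position vs column, post/hook at ranges
i=I['wrist']; print('eye',i['eye'])
for X in [[.618,-.208,.2065],[.618,-.208,.27],[.618+.085,-.208+.085,.012],[.618+.085,-.208+.085,.3]]: print(ww2p(i,X))
d=np.load('wrist8_d.npy'); im=cv2.imread('wrist8.png')
for v in (10,40,55,70,85,130,145): 
    row=d[v,300:345]; m=np.argsort(row); print(v,[(300+k,round(float(row[k]),3)) for k in range(16,36,2)])
a=cv2.resize(cv2.imread('side8.png')[110:170,285:345],None,fx=6,fy=6,interpolation=cv2.INTER_CUBIC)
w=cv2.resize(im[0:100,285:351],(238,360),interpolation=cv2.INTER_CUBIC); save('k.png',np.hstack([a,w]))
```

```text
hook [ 0.6191 -0.2112  0.2078] [np.float64(5.999498920978483), np.float64(5.999498920978284)]
bar [ 0.5524 -0.2696  0.2311] [np.float64(0.6276165938083269), np.float64(0.6276165938083312)]
bar3 [ 0.5521 -0.27    0.2306] [np.float64(0.757705822306098), np.float64(0.7061815968340921), np.float64(0.47145566197415834)]
hook-bar fwd,left,up 0.0885111785423604 -0.0058117741585324715 -0.023309532831705948
tcp [ 0.5582 -0.264   0.1366] bar-tcp -0.008102390955280333 7.935955041027855e-05
eye [ 0.4966 -0.326   0.2718]
[322.2521  64.431 ]
[322.7085 -46.2861]
[320.0673 176.9652]
[320.6561 -79.6293]
10 [(316, 1.387), (318, 0.236), (320, 0.232), (322, 0.144), (324, 0.144), (326, 0.142), (328, 0.142), (330, 0.143), (332, 1.328), (334, 1.324)]
40 [(316, 0.503), (318, 0.257), (320, 0.255), (322, 0.159), (324, 0.159), (326, 0.158), (328, 0.157), (330, 0.159), (332, 0.476), (334, 0.474)]
55 [(316, 0.519), (318, 0.268), (320, 0.266), (322, 0.265), (324, 0.141), (326, 0.143), (328, 0.143), (330, 0.144), (332, 0.491), (334, 0.489)]
70 [(316, 0.481), (318, 0.279), (320, 0.277), (322, 0.278), (324, 0.154), (326, 0.153), (328, 0.154), (330, 0.154), (332, 0.504), (334, 0.506)]
85 [(316, 0.498), (318, 0.29), (320, 0.289), (322, 0.288), (324, 0.288), (326, 0.289), (328, 0.289), (330, 0.521), (332, 0.514), (334, 0.467)]
130 [(316, 0.48), (318, 0.331), (320, 0.328), (322, 0.328), (324, 0.327), (326, 0.329), (328, 0.332), (330, 0.481), (332, 0.482), (334, 0.48)]
145 [(316, 0.449), (318, 0.345), (320, 0.343), (322, 0.341), (324, 0.343), (326, 0.343), (328, 0.453), (330, 0.453), (332, 0.453), (334, 0.453)]
```

View pics/k.png

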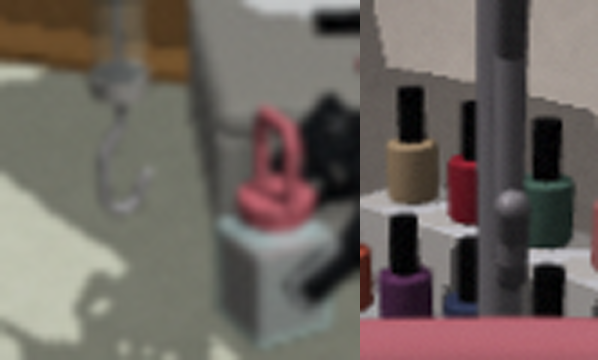

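Run:
```python
from plan import *
import pickle
np.set_printoptions(precision=4,suppress=True)
i=pickle.load(open('wrist8.pkl','rb')); d=np.load('wrist8_d.npy'); ex=np.array([.7071,.7071]);ey=np.array([-.7071,.7071])
im=cv2.imread('wrist8.png')
def pt(u,v): e,r_=wray(i,(u,v)); return e+r_*d[v,u]/(r_@Rm(i)[:,2])
s,p,q=st(); bar=np.array([.5521,-.27,.2306])
f=lambda X:np.round(np.r_[(X-bar)[:2]@ex,(X-bar)[:2]@ey,X[2]]*1000,1)
for v in (10,30,40,48,50,52,54,56,60,66,72,78): 
    us=[u for u in range(315,340) if 0<d[v,u]<.2]
    if us: print(v,us[0],us[-1],f(pt(us[len(us)//2],v)))
for v in (98,100,103): 
  us=[u for u in range(240,400) if 0<d[v,u]<.2 and im[v,u,2]>1.3*im[v,u,1]]
  if us: print('bar',v,us[0],us[-1],f(pt((us[0]+us[-1])//2,v)))
print('post',f(pt(323,130)))
```

```text
10 322 331 [ 92.9  -5.2 238.4]
30 322 330 [ 95.3  -4.8 226.1]
40 322 330 [ 96.   -4.9 219.8]
48 323 329 [ 94.9  -4.9 215.2]
50 323 329 [ 95.6  -4.9 213.7]
52 323 329 [ 96.5  -5.  212.1]
54 323 331 [ 72.7  -4.8 219.1]
56 323 332 [ 72.6  -5.4 218.1]
60 323 332 [ 72.9  -5.4 215.7]
66 323 331 [ 76.1  -5.  211.1]
72 323 331 [ 77.1  -5.1 207.3]
78 323 330 [ 79.6  -5.2 202.6]
bar 98 267 369 [ -2.9  -0.3 232.6]
bar 100 265 370 [ -3.2  -0.1 232.1]
bar 103 263 371 [ -3.3  -0.1 231.2]
post [204.1  -5.7  86.5]
```

Hook relative to the bar: about 88 mm forward, 5 mm to the right, and the seat 24 mm below. I'll move in over the tip.

```bash
python3 -m crank '{"rot":[[0,0,0],[0,0,0],[0,0,0],[0,0,0],[0,0,0],[0,0,0],[0,0,0],[0,0,0],[0,0,0],[0,0,0]],"delta_pos":[[0,0.25,0],[0.4,0.5,-0.25],[1.3,0.5,-0.75],[2.6,0.5,-1.5],[3.9,0.5,-2.25],[5.2,0.5,-3],[6.3,0.5,-3.65],[7.2,0.5,-4.15],[7.6,0.5,-4.4],[7.6,0.5,-4.4]],"gripper":[1,1,1,1,1,1,1,1,1,1]}'; python3 s.py
python3 - <<'E'
from plan import *
import pickle
log()
for n in ['side','scene','wrist']:
    i=imaging.camera_info(n); im,d=imaging.get_image(n); cv2.imwrite(n+'9.png',im); np.save(n+'9_d.npy',d); pickle.dump(i,open(n+'9.pkl','wb'))
    if n!='wrist': print(n,[(t,np.round(m['position'],1),round(m['p'],2)) for t in ['hook_seat','loop_bar'] for m in finder.mark_of(n,t)[:2]])
I={n:pickle.load(open(n+'9.pkl','rb')) for n in ['side','scene']}
f=lambda n:(lambda c:cv2.resize(cv2.imread(n+'9.png')[c[1]-30:c[1]+40,c[0]-25:c[0]+25],(285,400),interpolation=cv2.INTER_CUBIC))(w2p(I[n],[.616,-.209,.21]).astype(int))
w=cv2.resize(cv2.imread('wrist9.png')[0:250,240:400],(225,400)); save('l.png',np.hstack([f('side'),f('scene'),w]))
E
```

```text
time: 19.52
tool_pos: [0.6238, -0.2057, 0.1365]
eef_rot: [2.641, 1.093, -0.711]
wrist_force: [-0.1, 0.5, -2.8]
finger_gap: 0.0493
[0.8957, 0.8529, -0.333, 1.8207, -1.2372, 0.8504, 0.9283] [ 0.6238 -0.2057  0.1365] jaw yaw -45.06 T [-1.031  1.013  0.   ] 0.049299356438443645 F [-0.08  0.49 -2.76] 19.525
[[0.612, 0.706, -0.356], [0.612, -0.708, -0.352], [-0.501, -0.003, -0.865]]
side [('hook_seat', array([305.5, 142.6]), 0.39), ('loop_bar', array([236.4, 374.8]), 0.7), ('loop_bar', array([308.1, 136.4]), 0.59)]
scene [('hook_seat', array([232.1, 182.8]), 0.56), ('loop_bar', array([501.1, 253.5]), 0.83), ('loop_bar', array([372.6, 274.9]), 0.81)]
```

View pics/l.png

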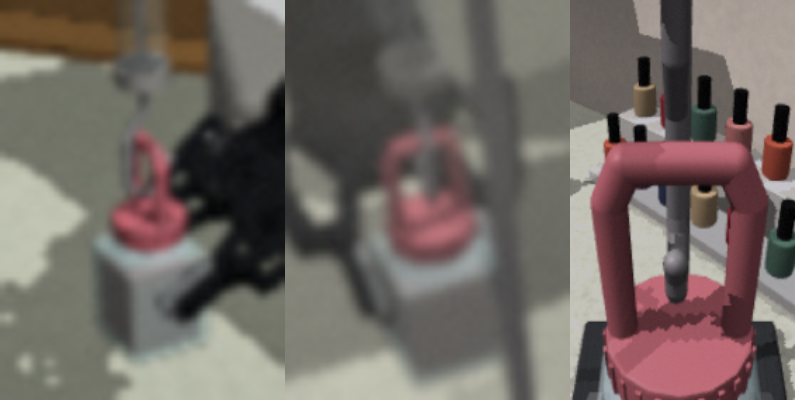

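The hook tip ball shows through the loop opening and is centred, with the bar past the tip. I'll check the fore-and-aft fit from depth and start lowering gently.

```bash
python3 - <<'E'
from plan import *
import pickle
np.set_printoptions(precision=4,suppress=True)
i=pickle.load(open('wrist9.pkl','rb')); d=np.load('wrist9_d.npy'); ex=np.array([.7071,.7071]);ey=np.array([-.7071,.7071]); im=cv2.imread('wrist9.png')
def pt(u,v): e,r_=wray(i,(u,v)); return e+r_*d[v,u]/(r_@Rm(i)[:,2])
s,p,q=st(); f=lambda X:np.round(np.r_[(X-p)[:2]@ex,(X-p)[:2]@ey,X[2]]*1000,1)
c=240+int((676-570)*160/225)
for v in (20,40,60,75,84,90,96,100,104,110,120,150,158,163,166,170,176,182): print(v,c,f(pt(c,v)),im[v,c])
E
python3 -m crank '{"rot":[[0,0,0],[0,0,0],[0,0,0],[0,0,0],[0,0,0],[0,0,0]],"delta_pos":[[0.25,0,0.43],[0.5,0,0.87],[0.75,0,1.3],[0.9,0,1.56],[0.9,0,1.56],[0.9,0,1.56]],"gripper":[1,1,1,1,1,1]}'; python3 s.py
```

```text
20 315 [-10.7   0.2 254. ] [47 46 47]
40 315 [ -9.5   0.2 248.3] [53 50 53]
60 315 [ -4.9   0.3 241. ] [34 31 32]
75 315 [ -0.2   0.4 234.4] [33 32 33]
84 315 [  1.4   0.4 230.6] [61 58 61]
90 315 [-10.1   0.3 234. ] [122 111 190]
96 315 [-12.3   0.3 233.3] [118 107 187]
100 315 [-12.8   0.3 232.3] [104  95 167]
104 315 [-12.5   0.3 230.9] [ 77  68 128]
110 315 [-13.    0.3 229.3] [46 40 76]
120 315 [  1.    0.5 217.5] [66 62 66]
150 315 [ -1.4   0.5 206.7] [78 75 76]
158 315 [-21.4   0.3 219. ] [140 134 139]
163 315 [-23.2   0.3 218.8] [133 126 130]
166 315 [-22.9   0.3 217.4] [106 101 105]
170 315 [-23.7   0.3 216.7] [63 58 62]
176 315 [-87.8  -0.4 271.6] [32 30 31]
182 315 [-19.1   0.4 208. ] [47 45 46]
time: 20.62
tool_pos: [0.6239, -0.2058, 0.1187]
eef_rot: [2.641, 1.093, -0.71]
wrist_force: [-0.3, -0.4, -3.6]
finger_gap: 0.0494
[0.9072, 0.8868, -0.3495, 1.8177, -1.2387, 0.829, 0.9557] [ 0.6239 -0.2058  0.1187] jaw yaw -45.06 T [-1.059  1.05   0.035] 0.04944095075648568 F [-0.31 -0.39 -3.6 ] 20.625
[[0.612, 0.706, -0.356], [0.612, -0.708, -0.352], [-0.501, -0.002, -0.865]]
```

```bash
python3 -m crank '{"rot":[[0,0,0],[0,0,0],[0,0,0],[0,0,0]],"delta_pos":[[0.25,0,0.15],[0.4,0,0.42],[0.57,0,0.6],[0.57,0,0.6]],"gripper":[1,1,1,1]}'>/dev/null; python3 s.py|head -1
python3 -m crank '{"rot":[[0,0,0],[0,0,0],[0,0,0],[0,0,0],[0,0,0]],"delta_pos":[[0.1,0,0.17],[0.2,0,0.35],[0.3,0,0.52],[0.4,0,0.69],[0.4,0,0.69]],"gripper":[1,1,1,1,1]}'>/dev/null; python3 s.py|head -1
python3 -m crank '{"rot":[[0,0,0],[0,0,0],[0,0,0]],"delta_pos":[[0.15,0,0.26],[0.3,0,0.52],[0.3,0,0.52]],"gripper":[1,1,1]}'>/dev/null; python3 s.py|head -1
```

```text
[0.9117, 0.9035, -0.3607, 1.8157, -1.2395, 0.8153, 0.9665] [ 0.6251 -0.2043  0.1102] jaw yaw -45.06 T [-1.004  0.982 -0.035] 0.049096711573347725 F [-0.84  0.12 -2.97] 21.125
[0.9162, 0.9186, -0.3672, 1.8137, -1.24, 0.8064, 0.9783] [ 0.6251 -0.2044  0.1024] jaw yaw -45.07 T [-0.872  0.85  -0.022] 0.049467006687777745 F [-1.04 -0.99 -2.22] 21.75
[0.9195, 0.9304, -0.3719, 1.8119, -1.2403, 0.7997, 0.9872] [ 0.6251 -0.2043  0.0963] jaw yaw -45.07 T [-0.782  0.864 -0.044] 0.049438081318172525 F [ 0.9   0.99 -1.36] 22.125
```

```bash
sh1(){ python3 s.py|head -1|sed 's/.*T \[/T [/'; }
python3 -m crank '{"rot":[[0,0,0],[0,0,0],[0,0,0]],"delta_pos":[[0.12,0,0.22],[0.25,0,0.43],[0.25,0,0.43]],"gripper":[1,1,1]}'|grep tool; sh1
for k in 1 2 3; do python3 -m crank '{"rot":[[0,0,0]],"delta_pos":[[0,0,0]],"gripper":[1]}'>/dev/null; sh1; done
python3 - <<'E'
from h import *
import pickle
i=imaging.camera_info('wrist'); im,d=imaging.get_image('wrist'); cv2.imwrite('wristA.png',im); ex=np.array([.7071,.7071])
def pt(u,v): e,r_=wray(i,(u,v)); return e+r_*d[v,u]/(r_@Rm(i)[:,2])
s,p,q=st()
for v in range(90,200,6):
    X=pt(315,v); print(v,np.round(np.r_[(X-p)[:2]@ex,X[2]]*1000,1),im[v,315])
E
```

```text
tool_pos: [0.6251, -0.2043, 0.0914]
T [-0.725  0.735 -0.032] 0.04911484049325426 F [-0.1  -0.14 -0.17] 22.5
T [-0.756  0.751 -0.074] 0.04932711198000262 F [ 0.7   0.03 -0.91] 22.625
T [-0.729  0.795 -0.012] 0.04936706668846042 F [ 0.67 -0.08 -1.2 ] 22.75
T [-0.753  0.739  0.016] 0.049478959185963914 F [ 0.01 -0.55 -1.43] 22.875
90 [-25.8 196.8] [134 129 133]
96 [-25.7 195.2] [88 85 87]
102 [-26.1 193.9] [41 39 40]
108 [-24.6 191.5] [35 33 36]
114 [-23. 189.] [35 34 34]
120 [-22.  186.7] [49 47 48]
126 [-20.7 184.1] [49 47 48]
132 [-18.7 180.9] [33 30 33]
138 [105.6  92.9] [78 76 78]
144 [105.6  87.3] [77 74 79]
150 [103.7  82.9] [81 78 79]
156 [105.5  75.6] [80 75 79]
162 [104.7  70.2] [82 78 81]
168 [105.8  62.9] [78 74 78]
174 [  8.4 142.2] [118 107 190]
180 [  3.6 143.2] [122 108 194]
186 [1.000e-01 1.432e+02] [122 109 194]
192 [ -2.9 142.8] [ 73  64 121]
198 [ -6.  142.7] [54 47 92]
```

```bash
sh1(){ python3 s.py|head -1|sed 's/.*T \[/T [/'; }
python3 -m crank '{"rot":[[0,0,0],[0,0,0],[0,0,0]],"delta_pos":[[0.12,0,0.22],[0.22,0,0.38],[0.22,0,0.38]],"gripper":[1,1,1]}'|grep tool; sh1
for k in 1 2 3; do python3 -m crank '{"rot":[[0,0,0]],"delta_pos":[[0,0,0]],"gripper":[1]}'>/dev/null; sh1; done
python3 -m crank '{"rot":[[0,0,0],[0,0,0]],"delta_pos":[[0.1,0,0.18],[0.1,0,0.18]],"gripper":[1,1]}'|grep tool; sh1
for k in 1 2 3; do python3 -m crank '{"rot":[[0,0,0]],"delta_pos":[[0,0,0]],"gripper":[1]}'>/dev/null; sh1; done
```

```text
tool_pos: [0.6251, -0.2044, 0.0869]
T [-0.719  0.636 -0.037] 0.049808091042658445 F [ 0.48 -0.35  0.11] 23.3
T [-0.701  0.654 -0.035] 0.049433500040614184 F [-0.01  0.44 -0.59] 23.425
T [-0.636  0.703  0.008] 0.049062143559351644 F [ 0.48 -0.13 -0.49] 23.55
T [-0.68   0.694 -0.04 ] 0.04946973301934307 F [-0.29  0.09 -0.2 ] 23.675
tool_pos: [0.6251, -0.2043, 0.0849]
T [-0.708  0.695 -0.078] 0.04954198595033979 F [ 0.5  -0.16  0.06] 23.925
T [-0.637  0.643 -0.08 ] 0.04950229434848787 F [-0.09 -0.03  0.3 ] 24.05
T [-0.699  0.669 -0.025] 0.049144011551422465 F [-0.57 -0.89 -0.17] 24.175
T [-0.624  0.719 -0.065] 0.04935443364062969 F [-0.65 -1.41  0.1 ] 24.3
```

The load has moved onto the scale: Fz is about 0 and the torque is near its unloaded value. I'll reduce the grip, open slowly and look.

```bash
python3 -m crank '{"rot":[[0,0,0],[0,0,0],[0,0,0]],"delta_pos":[[0,0,0],[0,0,0],[0,0,0]],"gripper":[1,1,1]}' 20|grep gap; python3 s.py|head -1
python3 -m crank '{"rot":[[0,0,0],[0,0,0],[0,0,0],[0,0,0],[0,0,0]],"delta_pos":[[0,0,0],[0,0,0],[0,0,0],[0,0,0],[0,0,0]],"gripper":[-0.2,-0.2,-0.3,-0.4,-0.5]}'; python3 s.py|head -1
python3 - <<'E'
from h import *
ex=np.array([.7071,.7071])
for k in range(3):
    i=imaging.camera_info('wrist'); im,d=imaging.get_image('wrist')
    def pt(u,v): e,r_=wray(i,(u,v)); return e+r_*d[v,u]/(r_@Rm(i)[:,2])
    s,p,q=st(); m=(im[:,:,2]>1.35*im[:,:,1]); ys,xs=np.nonzero(m[90:320,230:410]); 
    print([np.round(np.r_[(pt(315,v)-p)[:2]@ex,pt(315,v)[2]]*1000,1).tolist() for v in (184,190)], xs.mean()+230, ys.mean()+90)
cv2.imwrite('wristB.png',im)
E
```

```text
finger_gap: 0.0495
[0.9253, 0.952, -0.3801, 1.8082, -1.2408, 0.7877, 1.0036] [ 0.6251 -0.2043  0.0851] jaw yaw -45.06 T [-0.695  0.683 -0.059] 0.049452119030637454 F [ 0.62 -0.01 -0.3 ] 24.675
time: 25.3
tool_pos: [0.6251, -0.2044, 0.0851]
eef_rot: [2.641, 1.093, -0.711]
wrist_force: [-0.3, -0.1, 0.0]
finger_gap: 0.0642
[0.9254, 0.9521, -0.3801, 1.8083, -1.2409, 0.7877, 1.0036] [ 0.6251 -0.2044  0.0851] jaw yaw -45.07 T [-0.628  0.661 -0.016] 0.06420998547867347 F [-0.32 -0.07  0.02] 25.3
[[3.7, 134.3], [0.7, 133.8]] 317.98050041934584 186.56220296337713
[[3.5, 134.5], [-0.7, 135.3]] 317.9347329037622 186.03803782997298
[[2.8, 135.2], [-1.6, 136.1]] 317.7094822251255 185.23530220724746
```

```bash
python3 -m crank '{"rot":[[0,0,0],[0,0,0],[0,0,0],[0,0,0],[0,0,0],[0,0,0],[0,0,0],[0,0,0]],"delta_pos":[[0,0,0],[0,0,0],[-0.5,0,0],[-2,0,0],[-5,0,0],[-9,0,0],[-12,0,0],[-13,0,0]],"gripper":[-1,-1,-1,-1,-1,-1,-1,-1]}'
python3 -m crank '{"rot":[[0,0,0],[0,0,0],[0,0,0],[0,0,0],[0,0,0],[0,0,0],[0,0,0],[0,0,0],[0,0,0],[0,0,0],[0,0,0],[0,0,0]],"delta_pos":[[0,0,0],[0,0,0],[0,0,0],[0,0,0],[0,0,0],[0,0,0],[0,0,0],[0,0,0],[0,0,0],[0,0,0],[0,0,0],[0,0,0]],"gripper":[-1,-1,-1,-1,-1,-1,-1,-1,-1,-1,-1,-1]}'
python3 -m crank '{"rot":[[0,0,0],[0,0,0],[0,0,0],[0,0,0],[0,0,0],[0,0,0],[0,0,0],[0,0,0],[0,0,0],[0,0,0],[0,0,0],[0,0,0]],"delta_pos":[[0,0,0],[0,0,0],[0,0,0],[0,0,0],[0,0,0],[0,0,0],[0,0,0],[0,0,0],[0,0,0],[0,0,0],[0,0,0],[0,0,0]],"gripper":[-1,-1,-1,-1,-1,-1,-1,-1,-1,-1,-1,-1]}' >/dev/null
cat > chk.py <<'E'
from h import *
import sys
L=[]
for k in range(8):
    n='wrist'; im,d=imaging.get_image(n); m=(im[:,:,2]>1.35*im[:,:,1])&(d>0)&(d<.45)
    nn,lab,stt,cen=cv2.connectedComponentsWithStats(m.astype(np.uint8)); j=1+np.argmax(stt[1:,4]); L.append(np.r_[cen[j],stt[j,4]])
print(np.round(L,2)); cv2.imwrite('wristC.png',im)
i=imaging.camera_info('side'); a,_=imaging.get_image('side'); u,v=w2p(i,[.616,-.209,.22]).astype(int)
i2=imaging.camera_info('scene'); b,_=imaging.get_image('scene'); x,y=w2p(i2,[.616,-.209,.18]).astype(int)
r4=lambda z:cv2.resize(z,(266,400),interpolation=cv2.INTER_CUBIC)
save(sys.argv[1],np.hstack([r4(a[v-75:v+75,u-50:u+50]),r4(b[y-75:y+75,x-50:x+50]),r4(im[40:340,220:420])]))
E
python3 chk.py m.png; python3 s.py|head -1
```

```text
time: 26.45
tool_pos: [0.5444, -0.2862, 0.1512]
eef_rot: [2.641, 1.089, -0.712]
wrist_force: [0.6, 0.7, -0.2]
finger_gap: 0.0854
time: 27.95
tool_pos: [0.5456, -0.284, 0.1502]
eef_rot: [2.641, 1.093, -0.711]
wrist_force: [-0.3, -0.2, -0.2]
finger_gap: 0.0854
[[ 317.38  149.01 2887.  ]
 [ 317.39  149.04 2883.  ]
 [ 317.39  149.01 2887.  ]
 [ 317.39  149.03 2883.  ]
 [ 317.42  149.1  2881.  ]
 [ 317.4   149.   2883.  ]
 [ 317.39  149.06 2880.  ]
 [ 317.39  148.99 2879.  ]]
[1.0497, 0.8308, -0.2855, 1.8014, -1.0857, 0.9915, 0.9024] [ 0.5456 -0.2839  0.1502] jaw yaw -45.06 T [-0.627  0.637 -0.084] 0.08514849079545196 F [-0.15  0.23 -0.8 ] 29.95
```

The picture limit is reached, so I'll finish the checks numerically.

Run:
```python
from h import *
C={}
for n in ['scene','side']:
    imaging.get_image(n); i=imaging.camera_info(n)
    for t in ['hook_seat','loop_bar','jar','plain_jar_a','buffer','polish','balm_tin']:
        print(n,t,[(np.round(m['position'],1).tolist(),round(m['p'],2)) for m in finder.mark_of(n,t)[:4]])
    print(n,'expect bar',w2p(i,[.617,-.21,.180]),'base',w2p(i,[.617,-.21,.058]))
i=imaging.camera_info('wrist'); im,d=imaging.get_image('wrist'); ex=np.array([.7071,.7071]);ey=np.array([-.7071,.7071]); o=np.array([.617,-.21])
m=(im[:,:,2]>1.35*im[:,:,1])&(d>0)&(d<.45); ys,xs=np.nonzero(m); P=[]
for u,v in zip(xs,ys):
    e,r_=wray(i,(u,v)); X=e+r_*d[v,u]/(r_@Rm(i)[:,2]); P.append(np.r_[(X[:2]-o)@ex,(X[:2]-o)@ey,X[2]])
P=np.array(P)*1000; z=P[:,2]; print('z max',np.percentile(z,99.5))
t=z.max(); top=P[z>t-12]; print('bar',top.mean(0),top.min(0),top.max(0))
cap=P[(z<t-38)&(z>t-50)]; A=np.c_[cap[:,:2],np.ones(len(cap))]; print('cap top z',np.median(cap[:,2]),'tilt deg',np.degrees(np.linalg.lstsq(A,cap[:,2],rcond=None)[0][:2]),cap.mean(0))
L=P[(z<t-8)&(z>t-34)]
for sgn in (1,-1):
    l=L[(L[:,1]-top[:,1].mean())*sgn>0]; print('leg lean fwd,lat per z (deg)',[np.degrees(np.polyfit(l[:,2],l[:,k],1)[0]).round(1) for k in (0,1)])
print(r.sense()['time'])
```

```text
scene hook_seat [([234.2, 193.7], 0.44)]
scene loop_bar [([370.0, 276.0], 0.68), ([500.5, 253.5], 0.65), ([234.3, 195.0], 0.5)]
scene jar [([240.1, 228.0], 0.93), ([369.6, 306.8], 0.74), ([488.6, 282.9], 0.7)]
scene plain_jar_a [([383.3, 255.8], 0.66), ([399.8, 258.8], 0.64), ([221.4, 181.4], 0.32)]
scene buffer [([421.9, 251.6], 0.51)]
scene polish [([191.7, 194.4], 0.61)]
scene balm_tin [([222.6, 180.1], 0.84)]
scene expect bar [233.02703924 193.23392002] base [237.36294905 227.34360716]
side hook_seat [([306.8, 151.9], 0.38)]
side loop_bar [([236.9, 376.9], 0.73), ([220.0, 248.7], 0.73), ([287.3, 310.8], 0.69), ([307.7, 148.5], 0.59)]
side jar [([228.4, 281.8], 0.83), ([305.9, 183.1], 0.82), ([284.8, 309.7], 0.48)]
side plain_jar_a [([297.0, 293.1], 0.59), ([287.4, 311.6], 0.55)]
side buffer [([300.1, 331.6], 0.71), ([335.9, 322.6], 0.49)]
side polish [([368.7, 163.8], 0.58)]
side balm_tin [([386.4, 177.1], 0.71)]
side expect bar [305.95408041 150.31267898] base [306.87154982 182.39254728]
z max 212.63845822221379
bar [-177.39775272    7.4835986   213.17123767] [-190.81243044  -58.85235259  211.16476804] [  0.41064293  56.15882759 223.1368208 ]
cap top z 178.56061651123872 tilt deg [-0.37579568 -0.31307299] [-52.70201442  -1.09468488 178.38425853]
leg lean fwd,lat per z (deg) [np.float64(-43.2), np.float64(-21.5)]
leg lean fwd,lat per z (deg) [np.float64(-21.0), np.float64(113.2)]
30.8
```

Bar and hook seat coincide in both cameras, and the jar's base is where an upright hanging jar should be. Nothing moves between frames, so I'm handing in.

```bash
python3 -c "
from h import *
print(r.finish_job())"
```

```text
the job is handed in; nothing more can be done
None
```

The rose loop jar is hanging freely and still on the spring scale, and I handed the job in at about 31 s.

**What I did**
- I tightened the cap in the organiser. It turned until the torque climbed from about 0 to 0.7 N m.
- I lifted the jar by its loop, stood it upright on the bare sill, then took it by its glass body.
- I brought the loop over the hook and lowered it in small steps until the gripper bore almost no weight (Fz about 0). Then I opened the gripper and backed off about 13 cm. The jar bobbed only slightly.

**Last checks**
- **On the hook:** the scene and side cameras put the loop bar on the hook seat, within about 1 to 4 px.
- **Upright:** the jar's base was within about 3 px of where an upright hanging jar should be.
- **Still:** over eight wrist frames the jar moved no more than about 0.1 px.
- **Weight:** the hook was about 27 mm down, which suggests roughly 270 g. This comes from lowering distance and depth; I didn't read the pointer.
- **Other things:** the polish and balm tin were found close to their earlier places. The plain jars and buffer gave only rough readings near the organiser, and I didn't re-check the nail file or pusher.

**Checks that failed**
- The picture viewer had reached its limit of 12, so I never saw the final hang in a picture.
- The last depth check of the jar's tilt was spoiled because the gripper was in view, so I left it out.
- During the regrasp I sent the 2 mm sideways shift twice. It nudged the jar about 2 mm on the sill, with no harm seen.

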